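Oil the nut dispenser and issue all its nuts into the tray

ROBOT

A 6-joint arm with a two-finger parallel gripper is mounted at the origin on a cart in front of the work surface, level with it; the furniture and walls round the work are solid. World frame = base frame: x ahead of the robot, y to its left, z up, the work surface at z = 0. Lengths are in m, angles in rad, forces in N, time in s.
With the tool pointing down it reaches from about 0.35 to 0.975 m from the base axis. Payload 4.9 kg.
Tool frame: the origin (TCP) lies midway between the tips of the shut fingers; the grasp point (between the pads) lies 19 mm behind it; z points along the fingers, y is the line along which they close (so a half turn about z gives the same grasp; the last joint's range is limited). The gripper opens to 85 mm and grips with 20 to 120 N. Pads are 22 mm wide; open, the fingers measure 114 mm over their backs; the gripper's body (76 mm by 85 mm) begins 54 mm behind the grasp point. The pads swing forward as they close: fully open they stand 13 mm farther back than shut.
Start: joints at [-1.373, 0.053, 1.613, -0, 1.476, -0.119], TCP at [0.195, -0.594, 0.231] pointing down, gripper open.
Joint ranges: [-3.01, 3.01], [-1.01, 2.22], [0.06, 2.58], [-1.02, 4.17], [0.09, 2.62], [-3.14, 3.14]. Speed limits (rad/s): [2.57, 2.57, 3.14, 3.14, 3.14, 3.14].

INTERFACE

Orientations are given as a unit quaternion [w, x, y, z].
In Python, from plant import * gives the robot as it stands.
- The arm moves only by the tool jog_arm, never from a script. Its argument "targets" is a list of rows, each a list of 3 entries, a list of its own where there are three numbers: the shift along the tool's x, y, z in units of 25 mm (1.0 is 25 mm), then the turn, a rotation vector about the tool's x, y, z in units of 8 degrees (1.0 is 8 degrees), then the opening in per cent of the stroke, from 0 (shut) to 100 (fully open). A call has 1 to 8 rows; each row is the pose to reach, as a shift and turn from the pose commanded when the call began, along the tool's axes at that moment; what a row does not reach only later rows make up. A row lasts 1/8 s, in which the tool goes at most 62.5 mm and 10.7 degrees, less where a joint would pass 70% of its speed; a pose out of reach is approached as far as the arm can. A call with a gripper value outside its range is refused whole. The fingers move at their own pace and stop on an object; the grip force is fixed at half the most. Time passes only in rows, so rows that repeat a pose let the fingers close. It gives the time, the measured TCP pose, the force, the opening and the grip force at its end, in the units of the state.
- state(): the state, without advancing time (a new reading comes with each control period).
- grab_frame(name): name is "scene" or "top" or "wrist"; returns (picture, depth): 384x512x3 uint8, red, green, blue; 384x512 float32, m along the optical axis (not along the pixel's ray), 0 where there is no reading.
- camera_params(name): a dict with "fovy" (degrees; the focal length in pixels is half the picture's height over the tangent of half this angle, whatever the lens; pixels are square), "cx", "cy" (the principal point, pixels), "rvec" (rotation vector, rad) and "tvec" (3), from world to camera coordinates, as OpenCV has them; the wrist camera has in their place "hand_eye" (4x4, takes a point from camera to tool coordinates, whose origin is the TCP and whose axes are the flange's). Camera axes: x right, y down, z forward; pixel columns grow to the right and rows downward; lengths in m; the calibration is good to about 2 mm. A picture is of the moment at which its call begins: read the wrist's pose just before it. camera_params takes no time and is no camera call.
- job_done(): hands the job in; it is judged then, once.
The state is a dict: "time": time; "joint_pos": joint angles; "joint_vel": joint speeds; "joint_efforts": joint torques, N m; "tool_pos": TCP position; "tool_rot": TCP orientation; "contact_force": force on the tool from outside, world axes, zero at the start; "ft_torque": the same for the moment, N m; "gripper_width": opening from 0.0 (shut) to 1.0 (fully open); "grasp_force": force on a finger pad.
Only numpy, scipy, OpenCV 4.12 (cv2) and the standard library are available. Lean on these libraries where they do the work, as an engineer would, in place of code of your own. Each camera call takes 0.05 s, during which the arm holds its last target. There are 200 camera calls.

TASK

The flap bearing of the nut dispenser has run dry: dip the bristles of the chip brush into the open oil cup, dab them on the little brass oiler beside the tip lever before any nut is issued, and lay the brush back across its rest. Issue every nut that is in the wheel: turn the knob until a loaded slot stands over the drop flap, press the lever right down so that the flap tips the nut down the chute into the blue tray, let the lever come back up, and go on until the wheel is empty. The nut left lying on the bench, and any that goes astray, belongs in the tray too; leave the oil cup standing upright, and the oil bottle, the ring gauge and the plug gauge where they are.

Things in the scene. Friction and masses are not known exactly. Their poses are not given: they have to be found in the camera images.
- dispenser: Nut dispenser fixed to the bench. Origin: middle of its underside, under the wheel's axis. z up; +y points from the axis over the drop flap and chute to the tray. Grey foot, square steel deck (168 x 168 mm, top at z 100), round housing (radius 82) with a fixed clear cover (top at z 120), 6-slot wheel inside, black bar knob above the cover.
- wheel (a joint): Angle (rad) of the wheel and its knob about the vertical axis, growing counter-clockwise seen from above; turns endlessly either way, stays where it is left (friction 0.06 Nm). Six radial slots, 27 mm wide, nuts ride in them 61 mm from the axis. Slot k (0 to 5) stands at wheel + k*pi/3 counter-clockwise from the dispenser's +y; it is over the flap when that is 0 (mod 2 pi), good to about 0.06 rad.
- knob_grip (a point): Middle of the black bar knob, on the wheel's axis, 138 mm above the bench. The bar is 14 wide, 64 long, 26 high (125 to 151 above the bench); its length lies along slots 0 and 3 (the dispenser's y when the wheel reads 0).
- drop_hole (a point): Point on the deck, 60 mm from the axis along the dispenser's +y, 100 mm above the bench: middle of the drop opening (40 mm across, 37 mm radially), shut from below by the flap.
- flap (a joint): Angle (rad) of the tip flap and its lever: 0 shut (lever level), 0.8 fully tipped (lever down). A spring shuts it again. A nut in a slot over the flap slides down the chute once it is tipped beyond about 0.6. Pressing the pad takes 2 to 5 N.
- lever_pad (a point): Middle of the top of the lever's black thumb pad (24 wide, 32 along the lever), which moves with the lever. Lever and flap turn about a level shaft along the dispenser's x, at y 41, z 98 of the dispenser; the pad's middle is 66 mm from the shaft, at x -105, y 107, z 101 when shut, and goes down about 47 mm.
- oiler (a point): Middle of the mouth of the small brass oiler (17 mm wide) on the flap shaft's bearing, 124 mm above the bench, at x -89, y 40 of the dispenser.
- chute_lip (a point): Middle of the chute's lower edge (50 mm wide), 29 mm above the bench, at y 106 of the dispenser; nuts leave it along the dispenser's +y.
- nut_0: Brass hexagon nut, 19 mm across flats, 12 high, 20 g. Origin: middle of its underside, z along its bore. At the start in a slot of the wheel (underside 100 mm above the bench) or absent.
- nut_1: Like nut_0.
- nut_2: Like nut_0.
- nut_3: Like nut_0.
- nut_4: Like nut_0.
- nut_5: Like nut_0.
- nut_6: A nut like the others that was left lying flat on the bench, always present.
- tray: Blue parts tray, loose, 140 g, 101 (x) x 132 (y) mm, walls 24 high and 2 thick, floor 2. Origin: middle of its underside. A low wall across it at y -18 parts off a small compartment on the -y side; nuts from the chute heap up in the large one. At the start it stands under the chute's lip.
- brush: Round chip brush, loose, 30 g, 122 mm long (along y), 14 thick. Origin: middle of its underside as it lies. The wooden handle reaches from y -16 to +60, 11 mm across (x); bristles towards -y. At the start it lies across its rest.
- brush_tip (a point): Middle of the bristles' end, at y -60, z 7 of the brush.
- brush_rest: Dark steel brush rest fixed to the bench. Origin: middle of its underside. Two thin uprights at y -30 and +30, whose notches, flat at 32 mm above the bench and 18 mm wide there, flaring outward to 46 mm height, carry the brush along the rest's y; free between the uprights above its 3 mm foot (50 x 76 mm).
- oil_cup: Round open metal oil cup, loose, 0.22 kg, 54 mm wide, 34 high, wall 3, inner floor (felt) 8 mm up. Origin: middle of its underside.
- cup_mouth (a point): Middle of the oil cup's mouth, 34 mm above its underside.
- bottle: Brown squeeze bottle of oil, 35 mm wide, 116 high; a bystander.
- ring_gauge: Knurled steel ring gauge, 39 mm wide, 17 high; a bystander.
- plug_gauge: Double-ended plug gauge, 84 mm long, black grip; a bystander.
Things that resemble listed ones, but are neither listed nor needed, are in the scene too. Leave any turquoise look-alike of the oil_cup alone.

How it is judged:
By the outcome, as a careful person would: the job done as asked, in the order asked, and still so for the second after the job is handed in, with the robot touching nothing.
Of nut_0, nut_1, nut_2, nut_3, nut_4, nut_5 only 3 to 5 are there at a start; the rules pass over those that are not, and their reading is None.
At some moment in a run one of oil_cup, brush, nut_6 may be knocked a few centimetres aside while the robot is not near it.
Once in a run the grip may slacken for a moment while it holds something.
It also fails if it takes over 210 s, if anything falls off the work surface, if the arm or the gripper's body presses on something with over 40 N, if the wrist force passes 120 N, or if a joint passes its speed limit or range.

## Working session

There is one attempt and no reset: what is moved stays moved. The work goes in short steps, Python scripts to look and compute and a tool call to move; the robot and the scene stay as the last step left them, time stands still between calls to the robot, and variables do not carry over. Pictures are saved under pics/ and viewed, at most 14 in all, crops included, and the job is handed in when it is done.

Besides the shell and the picture viewer there is one more tool, called in YAML: its name, and indented under it one key for each argument. jog_arm: Moves the arm, as the interface text tells. Its arguments: {"type":"object","properties":{"targets":{"type":"array"}},"required":["targets"]}

```bash
ls; mkdir -p pics; cat > h.py <<'E'
from plant import *
import numpy as np, cv2
from scipy.spatial.transform import Rotation as R
def cam(name,st=None):
    p=camera_params(name); f=192/np.tan(np.radians(p['fovy'])/2)
    if name=='wrist':
        st=st or state(); T=np.array(p['hand_eye']); q=st['tool_rot']
        Rt=R.from_quat([q[1],q[2],q[3],q[0]]).as_matrix()
        Rw=Rt@T[:3,:3]; o=Rt@T[:3,3]+np.array(st['tool_pos'])
    else:
        Rc=R.from_rotvec(np.array(p['rvec']).ravel()).as_matrix(); Rw=Rc.T; o=-Rc.T@np.array(p['tvec']).ravel()
    return f,p['cx'],p['cy'],Rw,o
def ray(c,u,v,z):
    f,cx,cy,Rw,o=c; d=Rw@np.array([(u-cx)/f,(v-cy)/f,1]); return o+d*(z-o[2])/d[2]
def proj(c,P):
    f,cx,cy,Rw,o=c; q=Rw.T@(np.array(P)-o); return q[0]/q[2]*f+cx,q[1]/q[2]*f+cy
def cloud(c,dep):
    f,cx,cy,Rw,o=c; v,u=np.mgrid[:384,:512]
    P=np.stack([(u-cx)/f*dep,(v-cy)/f*dep,dep],-1)@Rw.T+o; P[dep==0]=np.nan; return P
def grab(name,fn):
    st=state(); im,d=grab_frame(name); cv2.imwrite('pics/'+fn+'.png',im[...,::-1]); np.save('pics/'+fn+'.npy',d)
    return im,d,cam(name,st)
def rel(P):  # world point -> shift from the current TCP in tool axes, units of 25 mm
    st=state(); q=st['tool_rot']; return R.from_quat([q[1],q[2],q[3],q[0]]).as_matrix().T@(np.array(P)-st['tool_pos'])/.025
E
python3 - <<'E'
from h import *
for n in('scene','top'):
    im,d,c=grab(n,n+'0'); print(n,c, camera_params(n))
    cv2.imwrite(f'pics/{n}0b.png',cv2.resize(im[...,::-1],(800,600),interpolation=cv2.INTER_CUBIC))
print(state()); print(camera_params('wrist'))
E
```

```text
pics
scene (np.float64(398.0544101954848), 254.62149811838324, 192.20918739592932, array([[-0.81467605, -0.44129895,  0.37624216],
       [-0.57963653,  0.5994943 , -0.55193122],
       [ 0.01801164, -0.66772885, -0.74418664]]), array([0.1354126 , 0.57897153, 0.86290609])) {'fovy': 51.50031406771155, 'cx': 254.62149811838324, 'cy': 192.20918739592932, 'rvec': array([ 0.84870029, -2.62553171,  1.01389938]), 'tvec': array([0.4303681 , 0.2888546 , 0.91076773])}
top (np.float64(354.71566385403344), 252.57527901695724, 197.23941094471644, array([[-0.01392041, -0.98967602,  0.142645  ],
       [-0.9996849 ,  0.01675525,  0.01869143],
       [-0.02088851, -0.14233986, -0.98959741]]), array([0.36953084, 0.00133793, 1.18261926])) {'fovy': 56.8514706502345, 'cx': 252.57527901695724, 'cy': 197.23941094471644, 'rvec': array([ 2.12146301, -2.15442786,  0.13185921]), 'tvec': array([0.03118469, 0.53402726, 1.11758023])}
{'time': 0.1, 'joint_pos': array([-1.37299676e+00,  5.32848721e-02,  1.61414355e+00,  2.85737952e-05,
        1.47601449e+00, -1.19011561e-01]), 'joint_vel': array([-0.0001926 , -0.
[... 270 characters left out ...]
l_rot': array([-9.24972598e-04,  9.87479843e-01,  1.57742520e-01, -2.22246787e-05]), 'contact_force': array([-0.26981797,  0.13536805, -0.03667203]), 'ft_torque': array([-0.0060655 , -0.00673402,  0.05169185]), 'grasp_force': 0.0, 'gripper_width': 1.0009312403996198}
{'fovy': 71.1688319242671, 'cx': 254.57761837200334, 'cy': 190.71078773309836, 'hand_eye': array([[-1.31013519e-03, -9.51760367e-01, -3.06839515e-01,
         7.87965819e-02],
       [ 9.99999122e-01, -1.30777890e-03, -2.13277310e-04,
         8.05271494e-04],
       [-1.98289354e-04, -3.06839525e-01,  9.51761245e-01,
        -1.40674408e-01],
       [ 0.00000000e+00,  0.00000000e+00,  0.00000000e+00,
         1.00000000e+00]])}
```

View pics/top0b.png

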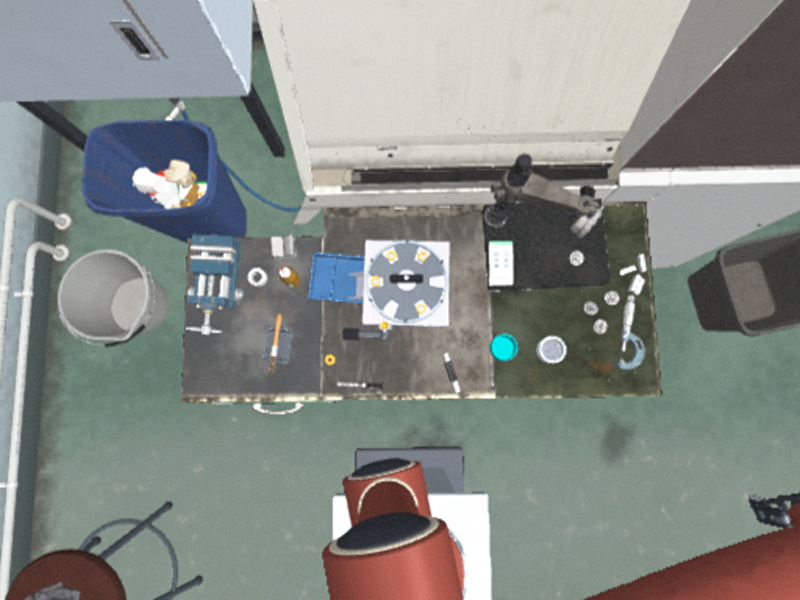

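View pics/scene0b.png

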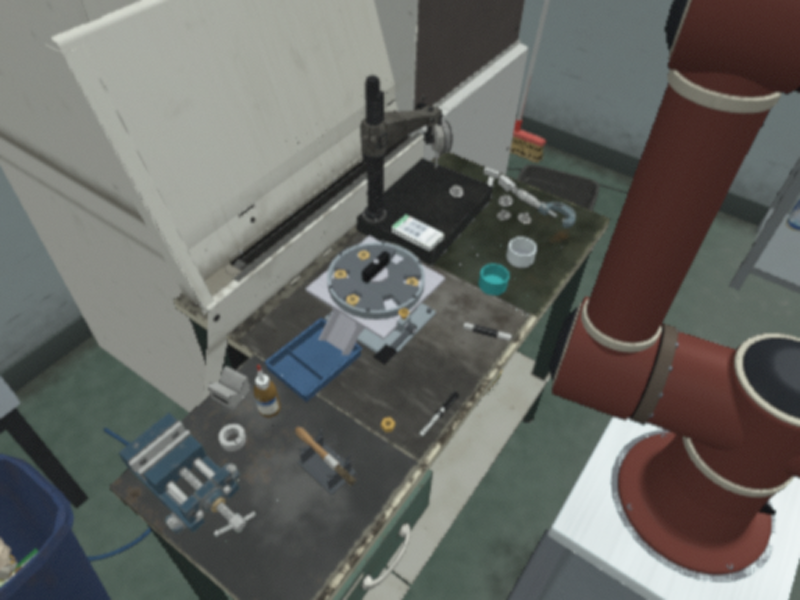

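The top view (800x600 picture) shows the dispenser at (406,280) with its chute and tray to the left, so dispenser +y is about world +y. Four brass nuts are in the wheel: (376,281), already at the flap, (393,257), (421,254) and (421,309). The brush is at (275,343) with its handle up-image, and the loose nut is at (330,360).

Candidates:
- **Oil cup:** grey open cup (552,349) or turquoise look-alike (504,347). I choose the grey one.
- **Brush:** (275,343) is the brush. The thin rods at (360,385) and (450,372) are not; the second is the plug gauge.
- **nut_6:** the brass ring at (330,360). The grey washers/nuts around (600,310), the white ring at (257,277) and the brass oiler at (385,327) are ruled out.

```bash
python3 - <<'E'
from h import *
im=cv2.imread('pics/top0.png');d=np.load('pics/top0.npy');c=cam('top');P=cloud(c,d)
def at(u,v,z):
    u/=1.5625;v/=1.5625
    print((round(u),round(v)),'ray',ray(c,u,v,z).round(3),'depth',P[int(v),int(u)].round(3))
for u,v,z in [(406,279,.151),(376,281,.112),(393,257,.112),(421,254,.112),(421,309,.112),(275,343,.046),(278,318,.046),(272,370,.04),(330,360,.012),(552,349,.034),(504,347,.034),(385,327,.124),(352,334,.101),(335,278,.01)]: at(u,v,z)
hsv=cv2.cvtColor(im,cv2.COLOR_BGR2HSV)
# dark bar of the knob
m=((P[...,2]>.138)&(P[...,2]<.165)&(hsv[...,2]<70)).astype(np.uint8)
m[:, :235]=0;m[:,285:]=0;m[:150]=0;m[210:]=0
v,u=np.nonzero(m); print(len(u)); print(cv2.minAreaRect(np.stack([u,v],1).astype(np.float32)))
cr=im[150:250,150:375]; cv2.imwrite('pics/crop1.png',cv2.resize(cr,None,fx=3.5,fy=3.5,interpolation=cv2.INTER_CUBIC))
E
```

```text
(260, 179) ray [ 0.574 -0.001  0.151] depth [0.576 0.001 0.151]
(241, 180) ray [0.579 0.057 0.112] depth [0.579 0.059 0.121]
(252, 164) ray [0.626 0.023 0.112] depth [0.625 0.025 0.123]
(269, 163) ray [ 0.631 -0.032  0.112] depth [ 0.631 -0.031  0.119]
(269, 198) ray [ 0.521 -0.03   0.112] depth [ 0.523 -0.028  0.12 ]
(176, 220) ray [0.465 0.271 0.046] depth [0.467 0.271 0.043]
(178, 204) ray [0.517 0.265 0.046] depth [0.519 0.269 0.044]
(174, 237) ray [0.41  0.277 0.04 ] depth [0.413 0.278 0.037]
(211, 230) ray [0.43  0.161 0.012] depth [0.432 0.164 0.   ]
(353, 223) ray [ 0.445 -0.3    0.034] depth [ 0.448 -0.306  0.006]
(323, 222) ray [ 0.45  -0.202  0.034] depth [ 0.452 -0.205  0.007]
(246, 209) ray [0.486 0.04  0.124] depth [0.488 0.042 0.114]
(225, 214) ray [0.476 0.106 0.101] depth [0.478 0.107 0.1  ]
(214, 178) ray [0.607 0.151 0.01 ] depth [0.611 0.153 0.006]
64
((259.5, 178.0), (4.0, 19.0), 90.0)
```

View pics/crop1.png

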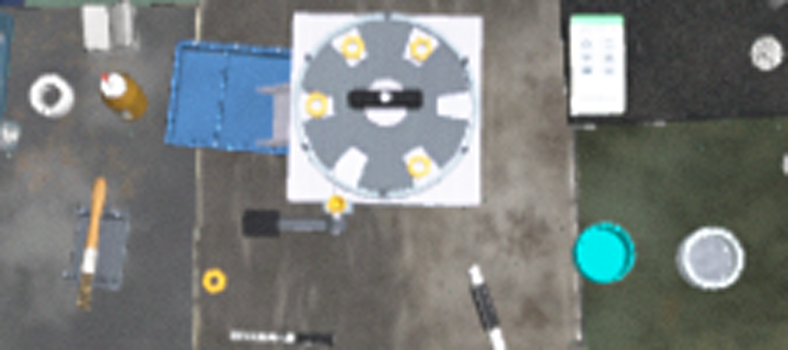

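The crop confirms the grey open cup at (711,258) beside the turquoise one at (604,252), the brush with bristles at (84,295), the oiler at (336,204) and the lever pad at (262,223). I move off towards the cup for a close look on the way.

jog_arm:
  targets:
    - [[13.6,-10,-0.8],[0,0,0],100]
    - [[13.6,-10,-0.8],[0,0,0],100]
    - [[13.6,-10,-0.8],[0,0,0],100]
    - [[13.6,-10,-0.8],[0,0,0],100]
    - [[13.6,-10,-0.8],[0,0,0],100]
    - [[13.6,-10,-0.8],[0,0,0],100]
    - [[13.6,-10,-0.8],[0,0,0],100]
    - [[13.6,-10,-0.8],[0,0,0],100]

```text
time: 1.1
tool_pos: [0.441, -0.2479, 0.2511]
tool_rot: [-0.0, 0.987, 0.16, 0.0]
contact_force: [-0.0, -0.6, -0.1]
gripper_width: 1.002
grasp_force: 0.0
```

```bash
python3 - <<'E'
from h import *
im,d,c=grab('wrist','w1'); s=state(); print(s['time'],s['tool_pos'],s['joint_pos'].round(3)); P=cloud(c,d)
# cup: rim points z ~.034 in region of the grey cup
for nm,x0,y0 in (('grey',.445,-.302),('turq',.45,-.203)):
    m=(abs(P[...,2]-.033)<.006)&(np.hypot(P[...,0]-x0,P[...,1]-y0)<.045)
    q=P[m]; print(nm,m.sum(),q[:,:2].mean(0) if m.sum() else '', cv2.minEnclosingCircle(q[:,:2].astype(np.float32)) if m.sum() else '', np.median(q[:,2]) if m.sum() else '')
print(rel([.44,.25,.25]))
E
```

```text
1.15 [ 0.44024399 -0.24929154  0.25091253] [-0.662 -0.248  1.861 -0.     1.53   0.589]
grey 303 [ 0.44387021 -0.2996056 ] ((0.44402608275413513, -0.29929277300834656), 0.026977451518177986) 0.03160549977865701
turq 314 [ 0.45077368 -0.20066771] ((0.4505839943885803, -0.20120716094970703), 0.027056599035859108) 0.031904731262275
[  6.26875734 -18.96232975   0.0378521 ]
```

View pics/w1.png

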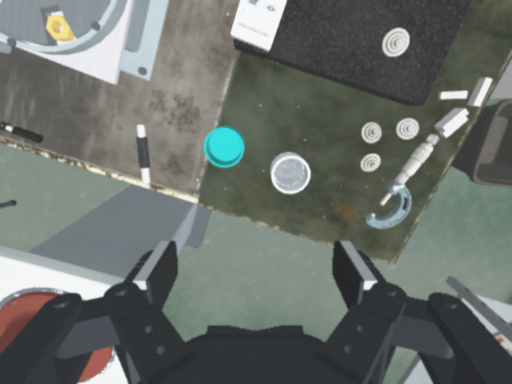

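The close view shows the grey cup at (290,172), measured at (0.444, -0.300) with rim radius 27 mm as described, and the turquoise cup at (224,147), 99 mm away. On to the brush.

jog_arm:
  targets:
    - [[6.4,-19.2,0],[0,0,3],100]
    - [[6.4,-19.2,0],[0,0,3],100]
    - [[6.4,-19.2,0],[0,0,3],100]
    - [[6.4,-19.2,0],[0,0,3],100]
    - [[6.4,-19.2,0],[0,0,3],100]
    - [[6.4,-19.2,0],[0,0,3],100]
    - [[6.4,-19.2,0],[0,0,3],100]
    - [[6.4,-19.2,0],[0,0,3],100]

```text
time: 2.15
tool_pos: [0.4426, 0.2403, 0.2512]
tool_rot: [0.0, 0.999, -0.052, 0.0]
contact_force: [1.2, -0.1, 0.4]
gripper_width: 1.001
grasp_force: 0.0
```

```bash
cat >> h.py <<'E'
def yaw(): q=state()['tool_rot']; x=R.from_quat([q[1],q[2],q[3],q[0]]).as_matrix()[:,0]; return np.degrees(np.arctan2(x[1],x[0]))
def line(q):  # centre, direction angle, extent
    q=q[:,:2].astype(np.float32); (cx,cy),(w,h),a=cv2.minAreaRect(q); vx,vy,_,_=cv2.fitLine(q,cv2.DIST_HUBER,0,1e-4,1e-4).ravel()
    return (round(cx,4),round(cy,4)),(round(w,4),round(h,4)),np.degrees(np.arctan(vy/vx))
E
python3 - <<'E'
from h import *
im,d,c=grab('wrist','w2'); s=state(); print(s['time'],s['tool_pos'],yaw()); P=cloud(c,d)
near=np.hypot(P[...,0]-.465,P[...,1]-.271)<.085
hsv=cv2.cvtColor(im,cv2.COLOR_RGB2HSV)
m=near&(P[...,2]>.035)&(P[...,2]<.06); print('brush',line(P[m]),np.nanmax(P[m][:,2]))
o=m&(hsv[...,0]<25)&(hsv[...,1]>90); print('orange',line(P[o]))
m2=near&(P[...,2]>.001)&(P[...,2]<.008)
print('foot',line(P[m2]))
E
```

```text
2.2 [0.44141157 0.24654531 0.25086248] -5.610464253492032
brush ((0.4665, 0.2738), (0.0442, 0.1212), np.float32(-7.4588113)) 0.04695693722781347
orange ((0.4941, 0.2699), (0.0101, 0.0632), np.float32(-8.080354))
foot ((0.4655, 0.2743), (0.0498, 0.0743), np.float32(-13.188881))
```

View pics/w2.png

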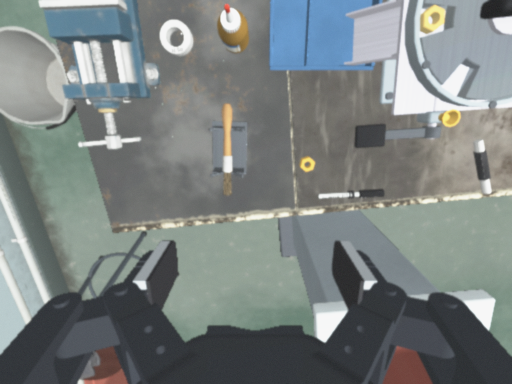

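The view shows the brush lying on its rest from (227,106) to (228,192), clear on both sides. nut_6 is at (307,163), and the oiler at (450,118) with the lever pad at (370,136). I go down over the brush in two steps.

jog_arm:
  targets:
    - [[0.87,-1.19,6],[0,0,0.26],100]
    - [[0.87,-1.19,6],[0,0,0.26],100]
    - [[0.87,-1.19,6],[0,0,0.26],100]
    - [[0.87,-1.19,6],[0,0,0.26],100]
    - [[0.87,-1.19,6],[0,0,0.26],100]
    - [[0.87,-1.19,6],[0,0,0.26],100]

```text
time: 2.95
tool_pos: [0.4686, 0.267, 0.1038]
tool_rot: [-0.001, 0.998, -0.07, 0.002]
contact_force: [-0.7, -0.3, 0.6]
gripper_width: 1.0
grasp_force: 0.0
```

```bash
python3 - <<'E'
from h import *
im,d,c=grab('wrist','w3'); s=state(); print(s['time'],s['tool_pos'],yaw()); P=cloud(c,d)
near=np.hypot(P[...,0]-.465,P[...,1]-.271)<.085
hsv=cv2.cvtColor(im,cv2.COLOR_RGB2HSV)
o=near&(P[...,2]>.03)&(P[...,2]<.06)&(hsv[...,0]<25)&(hsv[...,1]>90); print('orange',line(P[o]))
print(rel([.466,.274,.02]))
E
```

```text
3.0 [0.46837558 0.26711813 0.10361841] -7.9600410869571805
orange ((0.4939, 0.2704), (0.0123, 0.0645), np.float32(-7.76016))
[-0.14355538 -0.25323819  3.3447466 ]
```

jog_arm:
  targets:
    - [[-0.1,-0.27,1.6],[0,0,0],100]
    - [[-0.1,-0.27,3.3],[0,0,0],100]
    - [[-0.1,-0.27,3.3],[0,0,0],100]
    - [[-0.1,-0.27,3.3],[0,0,0],100]
    - [[-0.1,-0.27,3.3],[0,0,0],0]
    - [[-0.1,-0.27,3.3],[0,0,0],0]
    - [[-0.1,-0.27,3.3],[0,0,0],0]
    - [[-0.1,-0.27,3.3],[0,0,0],0]

```text
time: 4.0
tool_pos: [0.4656, 0.2741, 0.0191]
tool_rot: [-0.0, 0.998, -0.069, 0.0]
contact_force: [-0.2, 0.6, 0.2]
gripper_width: 0.144
grasp_force: 0.6
```

jog_arm:
  targets:
    - [[0,0,0],[0,0,0],0]
    - [[0,0,0],[0,0,0],0]
    - [[0,0,0],[0,0,0],0]
    - [[0,0,0],[0,0,0],0]

```text
time: 4.5
tool_pos: [0.4656, 0.2741, 0.0191]
tool_rot: [-0.0, 0.998, -0.069, 0.0]
contact_force: [-2.3, 0.3, 5.1]
gripper_width: 0.117
grasp_force: 59.2
```

jog_arm:
  targets:
    - [[0,0,-1],[0,0,0],0]
    - [[0,0,-3.5],[0,0,0],0]
    - [[0,0,-6],[0,0,0],0]
    - [[0,0,-8.5],[0,0,0],0]
    - [[0,0,-9],[0,0,0],0]
    - [[0,0,-9],[0,0,0],0]

```text
time: 5.25
tool_pos: [0.4658, 0.2741, 0.2441]
tool_rot: [-0.0, 0.998, -0.069, 0.001]
contact_force: [0.2, -0.5, -0.3]
gripper_width: 0.115
grasp_force: 58.6
```

jog_arm:
  targets:
    - [[2,11.8,0],[0,0,1.6],0]
    - [[2,11.8,0],[0,0,1.6],0]
    - [[2,11.8,0],[0,0,1.6],0]
    - [[2,11.8,0],[0,0,1.6],0]
    - [[4,23.7,0],[0,0,3.3],0]
    - [[4,23.7,0],[0,0,3.3],0]
    - [[4,23.7,0],[0,0,3.3],0]
    - [[4,23.7,0],[0,0,3.3],0]

```text
time: 6.25
tool_pos: [0.4784, -0.2271, 0.2399]
tool_rot: [-0.001, 0.955, -0.295, -0.003]
contact_force: [0.7, 0.0, 0.1]
gripper_width: 0.12
grasp_force: 58.7
```

```bash
python3 - <<'E'
from h import *
s=state(); print(s['time'],s['tool_pos'],yaw(),s['gripper_width'],s['joint_pos'].round(3)); 
print(rel([.483,-.326,.18]))
E
```

```text
6.25 [ 0.47836493 -0.2270757   0.23991907] -34.35257298514787 0.11952145717533579 [-0.584 -0.179  1.82   0.     1.506  1.586]
[2.39889685 3.16252258 2.38332071]
```

jog_arm:
  targets:
    - [[2.4,3.2,0],[0,3,0],0]
    - [[2.4,3.2,0],[0,3,0],0]
    - [[2.4,3.2,0],[0,3,0],0]
    - [[2.4,3.2,0],[0,6,0],0]
    - [[2.4,3.2,0],[0,6,0],0]
    - [[2.4,3.2,0],[0,6,0],0]
    - [[2.4,3.2,0],[0,6,0],0]
    - [[2.4,3.2,0],[0,6,0],0]

```text
time: 7.25
tool_pos: [0.4843, -0.3256, 0.2427]
tool_rot: [0.12, 0.873, -0.27, 0.388]
contact_force: [0.5, 0.7, 0.5]
gripper_width: 0.115
grasp_force: 58.8
```

```bash
python3 - <<'E'
from h import *
im,d,c=grab('wrist','w4'); s=state(); print(s['time'],s['tool_pos'],s['tool_rot'],yaw(),s['gripper_width'],s['joint_pos'].round(3)); 
q=s['tool_rot'];Rt=R.from_quat([q[1],q[2],q[3],q[0]]).as_matrix();print(Rt.round(3))
P=cloud(c,d); m=(abs(P[...,2]-.033)<.006)&(np.hypot(P[...,0]-.444,P[...,1]+.3)<.06); print(m.sum(),cv2.minEnclosingCircle(P[m][:,:2].astype(np.float32)))
im2,d2,c2=grab('scene','s4')
tip=s['tool_pos']+Rt@[-.06,0,-.02]; print('tip',tip,proj(c2,tip),proj(c,tip))
u,v=map(int,proj(c2,tip)); a=im2[v-60:v+60,u-80:u+80,::-1]; cv2.imwrite('pics/s4c.png',np.hstack([cv2.resize(a,(400,300)),cv2.resize(np.ascontiguousarray(im[...,::-1]),(400,300))]))
E
```

```text
7.3 [ 0.48460298 -0.32586614  0.24355812] [ 0.11985203  0.87305788 -0.26967865  0.38817374] -34.33414436985295 0.11521723839619441 [-0.786 -0.554  2.248  0.236  0.633  1.253]
[[ 0.553 -0.564  0.613]
 [-0.378 -0.826 -0.419]
 [ 0.742 -0.    -0.67 ]]
52 ((0.4597524404525757, -0.30916112661361694), 0.018948975950479507)
tip [ 0.43914856 -0.29482275  0.21241002] (np.float64(345.7217716522721), np.float64(109.87640961560204)) (np.float64(253.8849275104089), np.float64(350.31981405499084))
```

View pics/s4c.png

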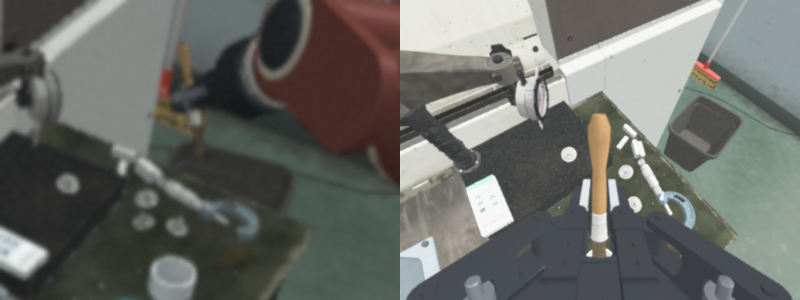

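The wrist view (right half) shows the brush held straight in the fingers, handle up. In the scene crop the bristles are at (200,145) above the grey cup at (172,278). Now straight down into the cup.

jog_arm:
  targets:
    - [[-1.5,0,1.3],[0,0,0],0]
    - [[-3,0,2.6],[0,0,0],0]
    - [[-4.2,0,3.7],[0,0,0],0]
    - [[-4.2,0,3.7],[0,0,0],0]
    - [[-4.2,0,3.7],[0,0,0],0]

```text
time: 7.98
tool_pos: [0.4843, -0.3259, 0.1064]
tool_rot: [0.121, 0.872, -0.269, 0.39]
contact_force: [0.4, -0.4, 0.5]
gripper_width: 0.117
grasp_force: 58.8
```

```bash
cat >> h.py <<'E'
def RT(): q=state()['tool_rot']; return R.from_quat([q[1],q[2],q[3],q[0]]).as_matrix()
def tip(): return state()['tool_pos']+RT()@[-.06,0,-.02]
E
python3 - <<'E'
from h import *
s=state(); print(s['time'],s['joint_pos'].round(3),s['contact_force'],tip(), RT()[:,2]); print(RT().T@(np.array([.4374,-.295,.018])-tip())/.025)
im,d,c=grab('top','t5'); P=cloud(c,d); m=(abs(P[...,2]-.033)<.006)&(np.hypot(P[...,0]-.444,P[...,1]+.3)<.06); print(m.sum(),cv2.minEnclosingCircle(P[m][:,:2].astype(np.float32)) if m.sum() else 0)
E
```

```text
7.975 [-0.787 -0.341  2.353  0.446  0.327  1.019] [ 0.35680867 -0.43575565  0.5121796 ] [ 0.4389246  -0.29495156  0.07501764] [ 0.61514258 -0.42058694 -0.66686298]
[-1.73240665  0.03466404  1.4842194 ]
13 ((0.4494510889053345, -0.2937960922718048), 0.02387808822095394)
```

jog_arm:
  targets:
    - [[-0.9,0,0.75],[0,0,0],0]
    - [[-1.4,0,1.2],[0,0,0],0]
    - [[-1.72,0,1.48],[0,0,0],0]
    - [[-1.72,0,1.48],[0,0,0],0]
    - [[-1.72,0,1.48],[0,0,0],0]

```text
time: 8.65
tool_pos: [0.4832, -0.3252, 0.0497]
tool_rot: [0.121, 0.872, -0.269, 0.39]
contact_force: [0.3, -0.2, -0.7]
gripper_width: 0.117
grasp_force: 58.8
```

```bash
python3 - <<'E'
from h import *
s=state(); print(s['time'],s['joint_pos'].round(3),s['contact_force'],tip())
im,d,c=grab('scene','s6'); u,v=map(int,proj(c,[.444,-.3,.034])); cv2.imwrite('pics/s6c.png',cv2.resize(im[v-45:v+45,u-60:u+60,::-1],(800,600),interpolation=cv2.INTER_CUBIC))
E
```

```text
8.65 [-0.788 -0.204  2.366  0.768  0.202  0.686] [ 0.28461134 -0.22513364 -0.72505068] [ 0.43786949 -0.29425859  0.01833017]
```

View pics/s6c.png

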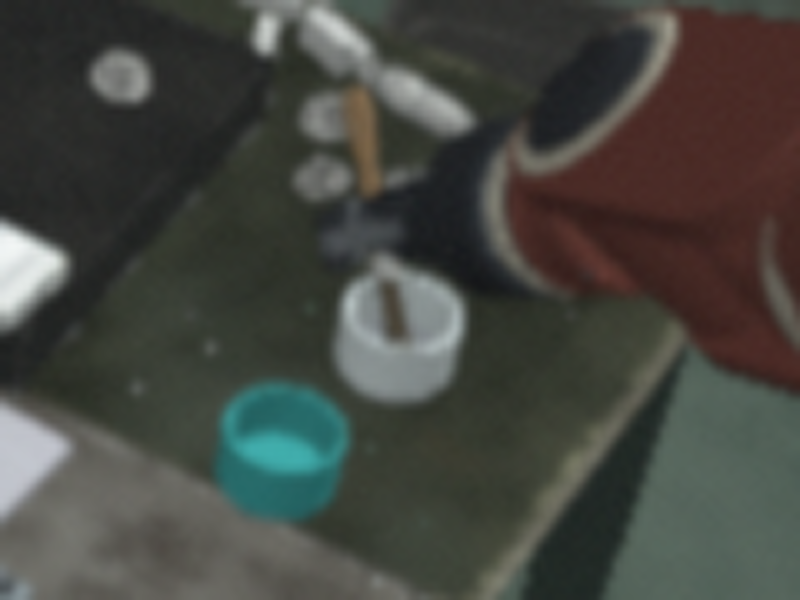

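The bristles are inside the grey cup (tip at (397,330) in the crop), the cup standing upright. A little deeper, then straight up.

jog_arm:
  targets:
    - [[-0.2,0,0.17],[0,0,0],0]
    - [[-0.2,0,0.17],[0,0,0],0]
    - [[-0.2,0,0.17],[0,0,0],0]
    - [[0.8,0,-0.7],[0,0,0],0]
    - [[2.3,0,-2],[0,0,0],0]
    - [[3.8,0,-3.3],[0,0,0],0]
    - [[5.3,0,-4.6],[0,0,0],0]
    - [[5.3,0,-4.6],[0,0,0],0]

```text
time: 9.7
tool_pos: [0.4866, -0.3279, 0.2314]
tool_rot: [0.123, 0.87, -0.269, 0.394]
contact_force: [1.2, -0.1, -0.4]
gripper_width: 0.113
grasp_force: 58.8
```

```bash
python3 - <<'E'
from h import *
s=state(); print(s['time'],s['tool_pos'],s['joint_pos'].round(3),s['contact_force'],tip(),RT()); 
# measure the oiler & knob from the top picture again (arm away from it)
im,d,c=grab('top','t7'); P=cloud(c,d); hsv=cv2.cvtColor(im,cv2.COLOR_RGB2HSV)
near=np.hypot(P[...,0]-.486,P[...,1]-.04)<.03
m=near&(hsv[...,0]>15)&(hsv[...,0]<35)&(hsv[...,1]>120); print(m.sum(),P[m].mean(0),P[m].min(0),P[m].max(0)); v,u=np.nonzero(m); print(u.mean(),v.mean(),ray(c,u.mean(),v.mean(),.122))
P2=cloud(cam('wrist'),np.load('pics/w2.npy'))
E
```

```text
9.7 [ 0.48656768 -0.32789727  0.23144202] [-0.786 -0.538  2.263  0.251  0.589  1.235] [ 1.23791178 -0.11947983 -0.35281022] [ 0.44143615 -0.29714975  0.19954006] [[ 0.54569486 -0.56431118  0.61949174]
 [-0.37060287 -0.82555793 -0.4255674 ]
 [ 0.75157877  0.00264453 -0.65963806]]
16 [0.49157971 0.0424949  0.11849954] [0.48704079 0.03554198 0.11284488] [0.49619577 0.04782216 0.12379301]
245.75 207.625 [0.49118147 0.0423565  0.122     ]
```

```bash
cat >> h.py <<'E'
def plan(dyaw,tipw,off=(-.06,0,-.02)):  # shift & rotvec (units) to put the offset point at tipw after a world-yaw of dyaw deg
    Rt=RT(); Rn=R.from_euler('z',dyaw,degrees=True).as_matrix()@Rt
    return Rt.T@(np.array(tipw)-Rn@np.array(off)-state()['tool_pos'])/.025, Rt.T@[0,0,dyaw]/8
E
python3 - <<'E'
from h import *
d=np.load('pics/w2.npy'); im=cv2.cvtColor(cv2.imread('pics/w2.png'),cv2.COLOR_BGR2HSV)
import types
st={'tool_pos':np.array([0.44141157,0.24654531,0.25086248])}; a=np.radians(-5.61)
q=R.from_matrix(np.array([[np.cos(a),np.sin(a),0],[np.sin(a),-np.cos(a),0],[0,0,-1]])).as_quat(); st['tool_rot']=[q[3],*q[:3]]
c=cam('wrist',st); P=cloud(c,d)
m=(im[...,0]>15)&(im[...,0]<35)&(im[...,1]>120)
n,l,s,ce=cv2.connectedComponentsWithStats(m.astype(np.uint8))
for i in range(1,n):
    if s[i][4]>40:
        q=P[l==i]; print(ce[i],s[i][4],np.nanmedian(q,0).round(4),np.nanmax(q[:,2]).round(4),'ray',ray(c,*ce[i],np.nanmax(q[:,2])).round(4))
m=(im[...,2]<60)&(abs(P[...,2]-.1)<.012)&(abs(P[...,1]-.107)<.05); print('pad',line(P[m]),np.nanmedian(P[m],0))
dk=(abs(P[...,2]-.1)<.005)&(P[...,0]<.51)&(P[...,0]>.485)&(P[...,1]<.087)
e=[]
for y in np.arange(.055,.085,.004):
    k=(abs(P[...,2]-.1)<.005)&(abs(P[...,1]-y)<.002); e.append((y,np.nanmin(np.where(k,P[...,0],9))))
print('front edge',np.round(e,4))
e=[]
for x in np.arange(.50,.54,.004):
    k=(abs(P[...,2]-.1)<.005)&(abs(P[...,0]-x)<.002); e.append((x,np.nanmax(np.where(k,P[...,1],-9))))
print('left edge',np.round(e,4))
print(plan(49,[.489,.042,.20]))
E
```

```text
[236.14678899  34.7087156 ] 436 [0.5932 0.2486 0.0552] 0.0625 ray [0.5921 0.251  0.0625]
[450.20574163 117.5645933 ] 209 [0.4873 0.0466 0.1192] 0.1232 ray [0.4878 0.0512 0.1232]
[306.71851852 163.6       ] 135 [0.4297 0.1709 0.0101] 0.0118 ray [0.4302 0.1715 0.0118]
pad ((0.4748, 0.1322), (0.0019, 0.0201), np.float32(-2.0422583)) [0.47426798 0.13253376 0.09820119]
front edge [[0.055  0.4655]
 [0.059  0.467 ]
 [0.063  0.4683]
 [0.067  0.4675]
 [0.071  0.468 ]
 [0.075  0.4685]
 [0.079  0.4688]
 [0.083  0.4679]]
left edge [[0.5    0.0936]
 [0.504  0.0936]
 [0.508  0.0932]
 [0.512  0.0934]
 [0.516  0.0929]
 [0.52   0.0933]
 [0.524  0.0929]
 [0.528  0.0925]
 [0.532  0.093 ]
 [0.536  0.0923]
 [0.54   0.0924]]
(array([ -4.3452984 , -13.91484315,  -5.1910782 ]), array([ 4.57706634,  0.00882761, -4.07013646]))
```

jog_arm:
  targets:
    - [[-4.4,-13.9,-5.2],[4.6,0,-4.1],0]
    - [[-4.4,-13.9,-5.2],[4.6,0,-4.1],0]
    - [[-4.4,-13.9,-5.2],[4.6,0,-4.1],0]
    - [[-4.4,-13.9,-5.2],[4.6,0,-4.1],0]
    - [[-4.4,-13.9,-5.2],[4.6,0,-4.1],0]
    - [[-4.4,-13.9,-5.2],[4.6,0,-4.1],0]
    - [[-4.4,-13.9,-5.2],[4.6,0,-4.1],0]
    - [[-4.4,-13.9,-5.2],[4.6,0,-4.1],0]

```text
time: 10.75
tool_pos: [0.5391, 0.0588, 0.2254]
tool_rot: [-0.056, 0.906, 0.119, 0.402]
contact_force: [0.0, -0.6, -0.7]
gripper_width: 0.115
grasp_force: 58.9
```

```bash
python3 - <<'E'
from h import *
im,d,c=grab('wrist','w8');im2,d2,c2=grab('scene','s8');s=state(); print(s['time'],s['tool_pos'],s['joint_pos'].round(3),tip(),yaw(),s['gripper_width']); print(RT()[2])
P=cloud(c,d);P2=cloud(c2,d2)
for I,PP,cc in((im,P,c),(im2,P2,c2)):
    h=cv2.cvtColor(I,cv2.COLOR_RGB2HSV); m=(h[...,0]>15)&(h[...,0]<35)&(h[...,1]>120)&(np.hypot(PP[...,0]-.488,PP[...,1]-.0435)<.025)&(abs(PP[...,2]-.12)<.02)
    v,u=np.nonzero(m); print(len(u), (u.mean(),v.mean(),ray(cc,u.mean(),v.mean(),.12),PP[m].max(0)) if len(u) else '')
u,v=map(int,proj(c2,[.488,.043,.124])); print(u,v,proj(c2,tip()))
cv2.imwrite('pics/s8c.png',cv2.resize(im2[v-60:v+30,u-60:u+60,::-1],(800,600),interpolation=cv2.INTER_CUBIC))
E
```

```text
10.85 [0.53959974 0.05666858 0.22625041] [-0.214 -0.673  2.347  0.52   0.76   0.85 ] [0.48640029 0.04261961 0.19506635] 14.65315908239034 0.1149075674917278
[ 0.74287326 -0.00449569 -0.66941699]
0 
14 (np.float64(257.7857142857143), np.float64(199.78571428571428), array([0.49016691, 0.04381798, 0.12      ]), array([0.49565303, 0.05084856, 0.12291656]))
258 198 (np.float64(260.1804230380951), np.float64(179.08767004716438))
```

View pics/s8c.png

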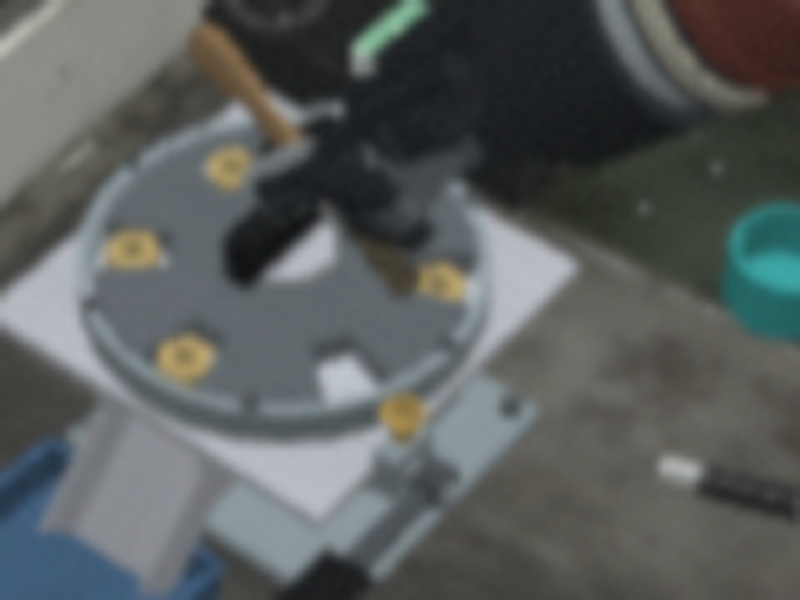

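The oiler is at (403,413) in the crop, which rays to about (0.489, 0.044). The bristles' end is at (400,290), right above it. I go down in steps, watching the force.

jog_arm:
  targets:
    - [[-0.9,0,0.8],[0,0,0],0]
    - [[-1.7,0,1.65],[0,0,0],0]
    - [[-1.7,0,1.65],[0,0,0],0]
    - [[-1.7,0,1.65],[0,0,0],0]
    - [[-1.7,0,1.65],[0,0,0],0]

```text
time: 11.48
tool_pos: [0.5432, 0.0572, 0.1709]
tool_rot: [-0.054, 0.905, 0.118, 0.405]
contact_force: [0.2, -0.3, -0.4]
gripper_width: 0.115
grasp_force: 58.9
```

```bash
python3 - <<'E'
from h import *
im2,d2,c2=grab('scene','s9');im3,d3,c3=grab('top','t9');s=state(); print(s['time'],s['contact_force'],tip(),yaw(),s['gripper_width'],RT()[2])
o=[]
for I,c in((im2,c2),(im3,c3)):
    u,v=map(int,proj(c,[.488,.043,.124])); print(u,v,proj(c,tip()))
    o.append(cv2.resize(I[v-22:v+22,u-15:u+15,::-1],(390,572),interpolation=cv2.INTER_CUBIC))
cv2.imwrite('pics/s9c.png',np.hstack(o))
E
```

```text
11.575 [ 0.15415385 -0.9894163  -0.42564726] [0.4899322  0.04346412 0.13899969] 14.77069376467971 0.11653032789890269 [ 0.74583803 -0.00270667 -0.66612184]
258 198 (np.float64(258.13539721474444), np.float64(194.63222976029974))
245 208 (np.float64(245.15188650343111), np.float64(207.39961037580855))
```

View pics/s9c.png

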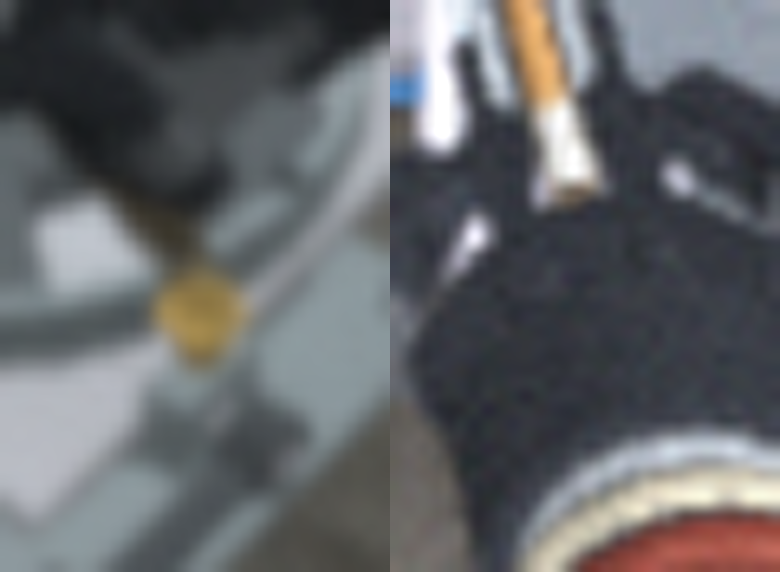

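The bristles' end (195,265) stands just above the middle of the brass mouth (200,308), so I press down on it gently.

jog_arm:
  targets:
    - [[-0.38,0,0.3],[0,0,0],0]
    - [[-0.38,0,0.3],[0,0,0],0]
    - [[-0.38,0,0.3],[0,0,0],0]

```text
time: 11.95
tool_pos: [0.5425, 0.0575, 0.158]
tool_rot: [-0.054, 0.905, 0.118, 0.405]
contact_force: [2.5, -0.3, 3.7]
gripper_width: 0.117
grasp_force: 59.0
```

jog_arm:
  targets:
    - [[-0.12,0,0.09],[0,0,0],0]
    - [[-0.12,0,0.09],[0,0,0],0]
    - [[-0.12,0,0.09],[0,0,0],0]

```text
time: 12.32
tool_pos: [0.5436, 0.0571, 0.1566]
tool_rot: [-0.054, 0.904, 0.117, 0.407]
contact_force: [9.9, 1.8, 2.9]
gripper_width: 0.114
grasp_force: 58.4
```

```bash
python3 - <<'E'
from h import *
im2,d2,c2=grab('scene','s10');s=state(); print(s['time'],s['contact_force'],tip(),yaw(),s['gripper_width'],RT()[2])
u,v=map(int,proj(c2,[.488,.043,.124])); cv2.imwrite('pics/s10c.png',cv2.resize(im2[v-22:v+22,u-22:u+22,::-1],(572,572),interpolation=cv2.INTER_CUBIC)); print(proj(c2,tip()))
E
```

```text
12.375 [10.07988907  1.39154809  3.00418955] [0.49072103 0.04312974 0.12484755] 14.70423898837697 0.11475591040104935 [ 0.74921886 -0.00183792 -0.66231996]
(np.float64(257.8096328926543), np.float64(198.2253125521967))
```

View pics/s10c.png

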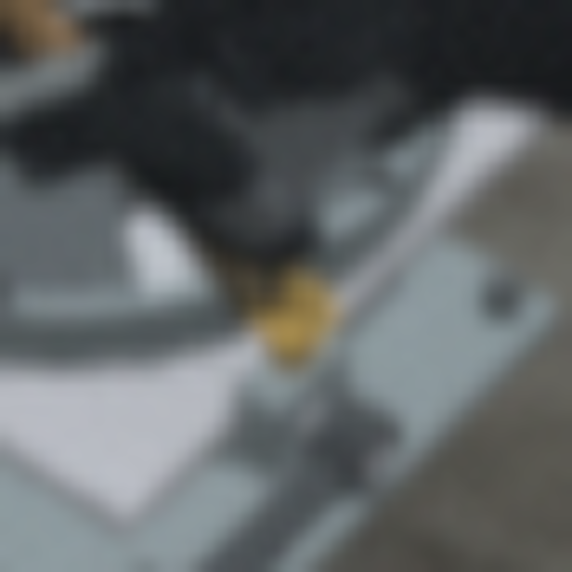

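Contact was made (3.7 N upward), but the bristles (250,295) then slid to the housing side of the oiler (298,318). I lift a little and repeat the dab better centred.

jog_arm:
  targets:
    - [[0.5,0,-0.4],[0,0,0],0]
    - [[0.5,0,-0.4],[0,0,0],0]
    - [[0.5,0,-0.4],[0,0,0],0]
    - [[0.5,0,-0.4],[0,0,0],0]

```text
time: 12.88
tool_pos: [0.5413, 0.058, 0.1671]
tool_rot: [-0.055, 0.906, 0.118, 0.403]
contact_force: [0.7, 0.1, -0.0]
gripper_width: 0.116
grasp_force: 59.4
```

```bash
python3 - <<'E'
from h import *
im2,d2,c2=grab('scene','s11');s=state(); print(s['time'],s['contact_force'],tip(),yaw(),s['gripper_width'],RT())
u,v=map(int,proj(c2,[.488,.043,.124])); cv2.imwrite('pics/s11c.png',cv2.resize(im2[v-22:v+22,u-22:u+22,::-1],(572,572),interpolation=cv2.INTER_CUBIC)); print(proj(c2,tip()))
h=cv2.cvtColor(im2,cv2.COLOR_RGB2HSV); h2=h[v-22:v+22,u-22:u+22]
m=((h2[...,0]>8)&(h2[...,0]<30)&(h2[...,1]>80)).astype(np.uint8)
n,l,st,ce=cv2.connectedComponentsWithStats(m)
for i in range(1,n): print(st[i],ce[i]+[u-22,v-22], h2[l==i].mean(0))
E
```

```text
12.925 [-0.71198908 -0.24193664  0.15146979] [0.48828327 0.04390142 0.1362024 ] 14.676131206483843 0.11976661305573734 [[ 0.64740167  0.25837829  0.71701585]
 [ 0.16955442 -0.96603247  0.1950194 ]
 [ 0.74304938 -0.00468268 -0.66922022]]
(np.float64(258.5580326358224), np.float64(195.80321070149176))
[1 0 5 1 5] [239. 176.] [ 16.4  94.2 100.2]
[19 21  6  7 29] [257.79310345 199.62068966] [ 20.86206897 115.89655172 138.65517241]
```

jog_arm:
  targets:
    - [[-0.12,0.05,-0.07],[0,0,0],0]
    - [[-0.12,0.05,-0.07],[0,0,0],0]
    - [[-0.45,0.05,0.22],[0,0,0],0]
    - [[-0.45,0.05,0.22],[0,0,0],0]
    - [[-0.45,0.05,0.22],[0,0,0],0]

```text
time: 13.55
tool_pos: [0.54, 0.0555, 0.158]
tool_rot: [-0.054, 0.905, 0.118, 0.405]
contact_force: [0.8, -0.6, 4.5]
gripper_width: 0.118
grasp_force: 59.7
```

```bash
python3 - <<'E'
from h import *
im2,d2,c2=grab('scene','s12');s=state(); print(s['time'],s['contact_force'],tip(),yaw(),s['gripper_width'])
u,v=map(int,proj(c2,[.488,.043,.124])); a=[]
for f in('s11','s12'): a.append(cv2.resize(cv2.imread(f'pics/{f}.png')[v-22:v+22,u-15:u+15],(390,572),interpolation=cv2.INTER_CUBIC))
cv2.imwrite('pics/s12c.png',np.clip(np.hstack(a)*1.6,0,255)); print(proj(c2,tip()))
E
```

```text
13.6 [ 1.94716189 -0.85443688  4.61986971] [0.48689933 0.04148219 0.12655656] 14.742710070741024 0.1109250479872044
(np.float64(259.48583123085007), np.float64(198.05615695272064))[ WARN:0@0.605] global loadsave.cpp:1063 imwrite_ Unsupported depth image for selected encoder is fallbacked to CV_8U.
```

View pics/s12c.png

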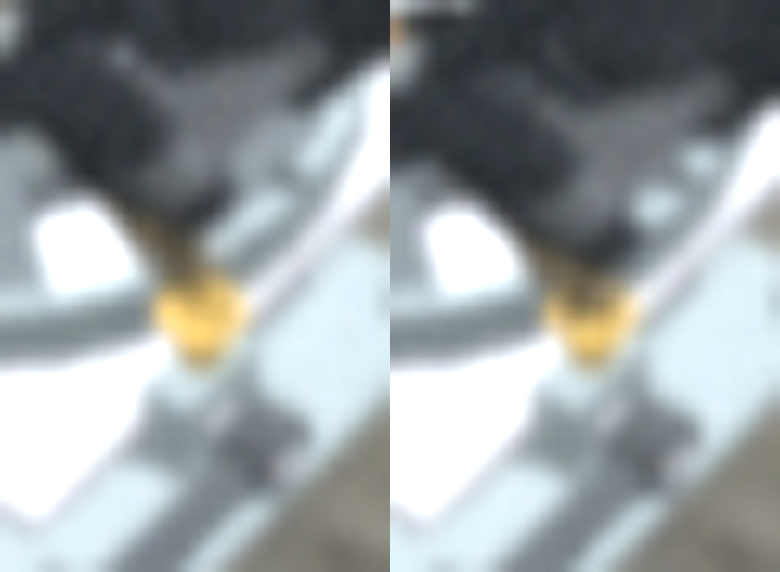

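The right half shows the bristles squarely on the oiler's mouth at (590,300), with 4.6 N upward. The dab is made. Up and away.

jog_arm:
  targets:
    - [[0.8,0,-0.7],[0,0,0],0]
    - [[2.7,0,-2.4],[0,0,0],0]
    - [[3.3,0,-3],[0,0,0],0]
    - [[3.3,0,-3],[0,0,0],0]
    - [[3.3,0,-3],[0,0,0],0]

```text
time: 14.22
tool_pos: [0.5375, 0.0554, 0.2648]
tool_rot: [-0.055, 0.906, 0.118, 0.402]
contact_force: [-0.2, -0.2, -0.4]
gripper_width: 0.122
grasp_force: 59.4
```

```bash
cat >> h.py <<'E'
def to(P,yawdeg):  # shift & rotvec (units) to reach TCP P with tool straight down at yaw
    a=np.radians(yawdeg); Rn=np.array([[np.cos(a),np.sin(a),0],[np.sin(a),-np.cos(a),0],[0,0,-1]])
    s=state(); q=s['tool_rot']; Rt=R.from_quat([q[1],q[2],q[3],q[0]]).as_matrix()
    return (Rt.T@(np.array(P)-s['tool_pos'])/.025).round(2),(np.degrees(R.from_matrix(Rt.T@Rn).as_rotvec())/8).round(2)
E
python3 - <<'E'
from h import *
s=state(); print(s['time'],s['tool_pos'],s['gripper_width'],yaw()); print(to([.466,.274,.2],-7.9))
E
```

```text
14.225 [0.53751161 0.05542287 0.26482333] 0.12164913621905062 14.637850136197667
(array([-2.3 , -9.17,  1.4 ]), array([-1.23, -5.89,  2.68]))
```

jog_arm:
  targets:
    - [[-2.3,-9.2,1.4],[-1.23,-5.89,2.68],0]
    - [[-2.3,-9.2,1.4],[-1.23,-5.89,2.68],0]
    - [[-2.3,-9.2,1.4],[-1.23,-5.89,2.68],0]
    - [[-2.3,-9.2,1.4],[-1.23,-5.89,2.68],0]
    - [[-2.3,-9.2,1.4],[-1.23,-5.89,2.68],0]
    - [[-2.3,-9.2,1.4],[-1.23,-5.89,2.68],0]
    - [[-2.3,-9.2,1.4],[-1.23,-5.89,2.68],0]
    - [[-2.3,-9.2,1.4],[-1.23,-5.89,2.68],0]

```text
time: 15.22
tool_pos: [0.4662, 0.2738, 0.2011]
tool_rot: [0.0, 0.998, -0.069, 0.002]
contact_force: [-0.7, 0.2, 0.1]
gripper_width: 0.114
grasp_force: 59.4
```

```bash
python3 - <<'E'
from h import *
im,d,c=grab('top','t13'); s=state(); print(s['time'],s['tool_pos'],s['gripper_width'],yaw(),RT()[:,2]); print(to([.466,.274,.06],-7.9))
P=cloud(c,d);h=cv2.cvtColor(im,cv2.COLOR_RGB2HSV)
m=(h[...,0]<25)&(h[...,1]>90)&(np.hypot(P[...,0]-.466,P[...,1]-.274)<.09)&(P[...,2]>.1); print(m.sum(),line(P[m]),P[m].mean(0),P[m][:,2].min(),P[m][:,2].max(),P[m][:,0].min(),P[m][:,0].max())
E
```

```text
15.275 [0.46620997 0.27375609 0.20173781] 0.11272723547677231 -7.951650024530773 [ 4.00873820e-03 -6.52978377e-04 -9.99991752e-01]
(array([-0.03, -0.01,  5.67]), array([ 0.  , -0.03, -0.01]))
3183 ((0.4541, 0.2675), (0.1311, 0.1127), np.float32(-44.378838)) [0.44758911 0.26744275 0.50533959] 0.21915265076173895 0.5336259674979675 0.3775378185606497 0.5262608678435162
```

jog_arm:
  targets:
    - [[0,0,2.4],[0,0,0],0]
    - [[0,0,4.8],[0,0,0],0]
    - [[0,0,6.4],[0,0,0],0]
    - [[0,0,7.2],[0,0,0],0]
    - [[0,0,7.2],[0,0,0],0]
    - [[0,0,7.2],[0,0,0],0]

```text
time: 16.02
tool_pos: [0.4682, 0.2743, 0.024]
tool_rot: [-0.0, 0.998, -0.069, 0.003]
contact_force: [0.7, 0.0, -0.1]
gripper_width: 0.116
grasp_force: 59.4
```

jog_arm:
  targets:
    - [[0,0,0.05],[0,0,0],0]
    - [[0,0,0.05],[0,0,0],25]
    - [[0,0,0.05],[0,0,0],100]
    - [[0,0,0.05],[0,0,0],100]
    - [[0,0,0.05],[0,0,0],100]
    - [[0,0,0.05],[0,0,0],100]
    - [[0,0,-2.4],[0,0,0],100]
    - [[0,0,-4.4],[0,0,0],100]

```text
time: 17.02
tool_pos: [0.4673, 0.2744, 0.1343]
tool_rot: [-0.0, 0.998, -0.069, 0.002]
contact_force: [0.8, 0.6, 0.3]
gripper_width: 1.003
grasp_force: 0.0
```

jog_arm:
  targets:
    - [[0,0,-2],[0,0,0],100]
    - [[0,0,-4],[0,0,0],100]
    - [[0,0,-4],[0,0,0],100]
    - [[0,0,-4],[0,0,0],100]

```text
time: 17.52
tool_pos: [0.4667, 0.2744, 0.2324]
tool_rot: [0.0, 0.998, -0.069, 0.002]
contact_force: [0.1, -0.6, -1.2]
gripper_width: 1.001
grasp_force: 0.0
```

```bash
python3 - <<'E'
from h import *
im,d,c=grab('wrist','w14'); s=state(); print(s['time'],s['tool_pos'],yaw()); P=cloud(c,d)
hsv=cv2.cvtColor(im,cv2.COLOR_RGB2HSV)
near=np.hypot(P[...,0]-.465,P[...,1]-.271)<.085
m=near&(P[...,2]>.035)&(P[...,2]<.06)&(hsv[...,0]<25)&(hsv[...,1]>90); print('brush',line(P[m]),np.nanmax(P[m][:,2]))
y=(hsv[...,0]>15)&(hsv[...,0]<35)&(hsv[...,1]>120)
n,l,st,ce=cv2.connectedComponentsWithStats(y.astype(np.uint8))
for i in range(1,n):
    if st[i][4]>40: q=P[l==i]; print(ce[i],st[i][4],np.nanmedian(q,0).round(4),np.nanmax(q[:,2]).round(4),'ray',ray(c,*ce[i],.012).round(4))
E
```

```text
17.575 [0.46621551 0.27414388 0.23125858] -7.95257031862001
brush ((0.4967, 0.2697), (0.011, 0.0633), np.float32(-7.8755903)) 0.04577032206430531
[261.01595745  51.25265957] 376 [0.5964 0.2483 0.0562] 0.0621 ray [0.6054 0.2464 0.012 ]
[497.67286245 132.79925651] 269 [0.4889 0.0404 0.1194] 0.1232 ray [ 0.4655 -0.0505  0.012 ]
[334.86792453 178.59119497] 159 [0.4311 0.1646 0.01  ] 0.0121 ray [0.4327 0.1657 0.012 ]
```

jog_arm:
  targets:
    - [[-0.74,4.5,4.4],[0,0,0],100]
    - [[-0.74,4.5,4.4],[0,0,0],100]
    - [[-0.74,4.5,4.4],[0,0,0],100]
    - [[-0.74,4.5,4.4],[0,0,0],100]
    - [[-0.74,4.5,4.4],[0,0,0],100]
    - [[-0.74,4.5,4.4],[0,0,0],100]

```text
time: 18.32
tool_pos: [0.4348, 0.1665, 0.1242]
tool_rot: [-0.001, 0.998, -0.069, 0.004]
contact_force: [0.6, -0.2, -0.4]
gripper_width: 0.995
grasp_force: 0.0
```

```bash
cat >> h.py <<'E'
def nut(P,hsv,x0,y0,r=.03):
    m=(hsv[...,0]>15)&(hsv[...,0]<35)&(hsv[...,1]>100)&(np.hypot(P[...,0]-x0,P[...,1]-y0)<r)&(P[...,2]>.008)
    q=P[m][:,:2]; c=np.array(cv2.minEnclosingCircle(q.astype(np.float32))[0])
    a=np.radians(np.arange(0,180,2)); pr=(q-c)@np.stack([np.cos(a),np.sin(a)]); w=np.percentile(pr,98,axis=0)-np.percentile(pr,2,axis=0)
    w=w.reshape(3,30).mean(0); return c.round(4),'narrow dir deg (mod 60)',np.arange(0,60,2)[w.argmin()],w.min().round(4),w.max().round(4),len(q)
E
python3 - <<'E'
from h import *
im,d,c=grab('wrist','w15'); s=state(); print(s['time'],s['tool_pos'],yaw()); P=cloud(c,d)
h=cv2.cvtColor(im,cv2.COLOR_RGB2HSV); n=nut(P,h,.432,.165); print(n, to([*n[0],.004],yaw()))
b=(h[...,0]>95)&(h[...,0]<120)&(h[...,1]>120)&(P[...,2]<.04)&(P[...,1]>.08)&(P[...,1]<.24)&(P[...,0]>.5)&(P[...,0]<.68)
for lo,hi in((.019,.03),(-.003,.008)):
    k=b&(P[...,2]>lo)&(P[...,2]<hi); print(k.sum(),P[k].min(0),P[k].max(0),line(P[k]), cv2.minAreaRect(P[k][:,:2].astype(np.float32)))
E
```

```text
18.375 [0.43469219 0.16650255 0.12419172] -7.887365361391341
(array([0.4314, 0.164 ]), 'narrow dir deg (mod 60)', np.int64(20), np.float64(0.0182), np.float64(0.0186), 233) (array([-0.15,  0.12,  4.81]), array([-0.01, -0.05,  0.  ]))
945 [0.54856207 0.08010649 0.01917458] [0.59850962 0.20735294 0.025454  ] ((0.5595, 0.1471), (0.1321, 0.0358), np.float32(82.43208)) ((0.5595434308052063, 0.14706659317016602), (0.13207978010177612, 0.035839058458805084), 70.10487365722656)
4380 [ 0.55689733  0.08040437 -0.00171337] [0.60519504 0.20390041 0.00784858] ((0.5796, 0.1407), (0.1252, 0.0356), np.float32(83.52119)) ((0.579566240310669, 0.14072826504707336), (0.1251879632472992, 0.03559079021215439), 82.43606567382812)
```

jog_arm:
  targets:
    - [[-0.13,0.1,2.4],[0,0,0],100]
    - [[-0.13,0.1,4.2],[0,0,0],100]
    - [[-0.13,0.1,4.8],[0,0,0],100]
    - [[-0.13,0.1,4.8],[0,0,0],60]
    - [[-0.13,0.1,4.8],[0,0,0],20]
    - [[-0.13,0.1,4.8],[0,0,0],0]
    - [[-0.13,0.1,4.8],[0,0,0],0]
    - [[-0.13,0.1,4.8],[0,0,0],0]

```text
time: 19.38
tool_pos: [0.432, 0.1638, 0.0047]
tool_rot: [-0.0, 0.998, -0.069, 0.004]
contact_force: [-0.4, -0.1, 6.4]
gripper_width: 0.195
grasp_force: 58.5
```

jog_arm:
  targets:
    - [[0,0,0],[0,0,0],0]
    - [[0,0,0],[0,0,0],0]
    - [[0,0,0],[0,0,0],0]
    - [[0,0,-1],[0,0,0],0]
    - [[0,0,-3],[0,0,0],0]
    - [[0,0,-3],[0,0,0],0]
    - [[0,0,-3],[0,0,0],0]

```text
time: 20.25
tool_pos: [0.4302, 0.1635, 0.0779]
tool_rot: [-0.0, 0.998, -0.069, 0.003]
contact_force: [0.2, 0.2, -1.0]
gripper_width: 0.19
grasp_force: 58.8
```

```bash
python3 - <<'E'
from h import *
im,d,c=grab('wrist','w16'); s=state(); print(s['time'],s['tool_pos'],yaw(),s['gripper_width'],s['grasp_force']); P=cloud(c,d)
h=cv2.cvtColor(im,cv2.COLOR_RGB2HSV)
y=(h[...,0]>15)&(h[...,0]<35)&(h[...,1]>100)&(np.hypot(P[...,0]-s['tool_pos'][0],P[...,1]-s['tool_pos'][1])<.04); print(y.sum(),np.nanmedian(P[y],0) if y.any() else '')
print(to([.595,.182,.10],yaw()))
im,d,c=grab('top','t16'); P=cloud(c,d);h=cv2.cvtColor(im,cv2.COLOR_RGB2HSV)
b=((h[...,0]>95)&(h[...,0]<120)&(h[...,1]>120)).astype(np.uint8); b[:,:190]=0;b[:150]=0;b[205:]=0;b[:,240:]=0
k=(b>0)&(P[...,2]>.012)&(P[...,2]<.03); print(k.sum(),cv2.minAreaRect(P[k][:,:2].astype(np.float32)),P[k].min(0),P[k].max(0))
E
```

```text
20.3 [0.42949451 0.16337204 0.0768872 ] -7.957131562657106 0.1931269832968745 58.79110763780773
969 [0.43236152 0.1626236  0.08313199]
(array([ 6.46, -1.65, -0.9 ]), array([-0.  , -0.02,  0.  ]))
155 ((0.6054943799972534, 0.14674758911132812), (0.1138416975736618, 0.1001061499118805), 84.85738372802734) [0.55170312 0.09071142 0.01248143] [0.65906147 0.20734822 0.02890353]
```

nut_6 is held at 19 mm width. I turn the gripper a quarter so it fits in the tray's small compartment.

jog_arm:
  targets:
    - [[6.86,-1.65,-0.9],[0,0,-11.25],0]
    - [[6.86,-1.65,-0.9],[0,0,-11.25],0]
    - [[6.86,-1.65,-0.9],[0,0,-11.25],0]
    - [[6.86,-1.65,-0.9],[0,0,-11.25],0]
    - [[6.86,-1.65,-0.9],[0,0,-11.25],0]
    - [[6.86,-1.65,-0.9],[0,0,-11.25],0]
    - [[6.86,-1.65,-0.9],[0,0,-11.25],0]
    - [[6.86,-1.65,-0.9],[0,0,-11.25],0]

```text
time: 21.35
tool_pos: [0.6045, 0.1804, 0.0988]
tool_rot: [0.001, 0.775, 0.632, 0.0]
contact_force: [0.5, 0.8, -0.1]
gripper_width: 0.192
grasp_force: 58.8
```

```bash
python3 - <<'E'
from h import *
im,d,c=grab('wrist','w17'); s=state(); print(s['time'],s['tool_pos'],yaw(),s['gripper_width'],s['joint_pos'].round(2)); P=cloud(c,d)
h=cv2.cvtColor(im,cv2.COLOR_RGB2HSV)
b=(h[...,0]>95)&(h[...,0]<120)&(h[...,1]>120)
k=b&(P[...,2]>.018)&(P[...,2]<.03); q=P[k]; print(k.sum(),q.min(0),q.max(0)); hs,e=np.histogram(q[:,1],bins=np.arange(.06,.22,.005)); print(list(zip(e.round(3),hs)))
e=[]
print(to([.605,.182,.012],85))
E
```

```text
21.4 [0.60454163 0.18041623 0.09881467] 78.55406800722939 0.19314601747806798 [ 0.17  0.18  1.71 -0.    1.26  0.37]
192 [0.55671495 0.09398122 0.02019064] [0.65742709 0.20739547 0.02445948]
[(np.float64(0.06), np.int64(0)), (np.float64(0.065), np.int64(0)), (np.float64(0.07), np.int64(0)), (np.float64(0.075), np.int64(0)), (np.float64(0.08), np.int64(0)), (np.float64(0.085), np.int64(0)), (np.float64(0.09), np.int64(1)), (np.float64(0.095), np.int64(3)), (np.float64(0.1), np.int64(5)), (np.float64(0.105), np.int64(4)), (np.float64(0.11), np.int64(4)), (np.float64(0.115), np.int64(2)), (np.float64(0.12), np.int64(1)), (np.float64(0.125), np.int64(6)), (np.float64(0.13), np.int64(8)), (np.float64(0.135), np.int64(4)), (np.float64(0.14), np.int64(6)), (np.float64(0.145), np.int64(7)), (np.float64(0.15), np.int64(5)), (np.float64(0.155), np.int64(10)), (np.float64(0.16), np.int64(12)), (np.float64(0.165), np.int64(8)), (np.float64(0.17), np.int64(8)), (np.float64(0.175), np.int64(5)), (np.float64(0.18), np.int64(4)), (np.float64(0.185), np.int64(12)), (np.float64(0.19), np.int64(5)), (np.float64(0.195), np.int64(17)), (np.float64(0.2), np.int64(33)), (np.float64(0.205), np.int64(22)), (np.float64(0.21), np.int64(0))]
(array([0.07, 0.  , 3.47]), array([ 0.01,  0.  , -0.81]))
```

jog_arm:
  targets:
    - [[0.05,0,1.7],[0,0,-0.8],0]
    - [[0.05,0,2.8],[0,0,-0.8],0]
    - [[0.05,0,3.4],[0,0,-0.8],0]
    - [[0.05,0,3.4],[0,0,-0.8],0]
    - [[0.05,0,3.4],[0,0,-0.8],45]
    - [[0.05,0,3.4],[0,0,-0.8],45]
    - [[0.05,0,3.4],[0,0,-0.8],45]
    - [[0.05,0,0.9],[0,0,-0.8],45]

```text
time: 22.4
tool_pos: [0.6014, 0.181, 0.0732]
tool_rot: [-0.002, 0.741, 0.672, -0.004]
contact_force: [2.1, -0.8, 0.8]
gripper_width: 0.445
grasp_force: 0.0
```

jog_arm:
  targets:
    - [[0,0,-2.5],[0,0,0],45]
    - [[0,0,-5],[0,0,0],45]
    - [[0,0,-5.5],[0,0,0],0]
    - [[0,0,-5.5],[0,0,0],0]
    - [[0,0,-5.5],[0,0,0],0]

```text
time: 23.02
tool_pos: [0.6041, 0.1817, 0.2133]
tool_rot: [0.001, 0.741, 0.672, -0.0]
contact_force: [-0.4, 0.0, -0.3]
gripper_width: 0.0
grasp_force: 0.0
```

```bash
python3 - <<'E'
from h import *
im,d,c=grab('wrist','w18'); s=state(); print(s['time'],s['tool_pos'],yaw(),s['gripper_width']); P=cloud(c,d)
h=cv2.cvtColor(im,cv2.COLOR_RGB2HSV)
y=(h[...,0]>15)&(h[...,0]<35)&(h[...,1]>100)
n,l,st,ce=cv2.connectedComponentsWithStats(y.astype(np.uint8))
for i in range(1,n):
    if st[i][4]>40: q=P[l==i]; print(ce[i].round(),st[i][4],np.nanmedian(q,0).round(4),np.nanmax(q[:,2]).round(4))
# pad, dark, z .1
k=(h[...,2]<70)&(abs(P[...,2]-.1)<.012)&(P[...,1]>.05)&(P[...,0]<.52); print(k.sum(), line(P[k]) if k.sum()>5 else '')
k=(abs(P[...,2]-.151)<.006)&(h[...,2]<80)&(np.hypot(P[...,0]-.575,P[...,1])<.06); print('knob',k.sum(), line(P[k]) if k.sum()>5 else '')
E
```

```text
23.075 [0.60402538 0.18164616 0.2129563 ] 84.38485532915243 -0.0014575411299126045
[156. 103.] 240 [0.5104 0.2713 0.0413] 0.0447
[250. 114.] 362 [0.606  0.2509 0.0562] 0.0633
[257. 168.] 112 [0.6073 0.1804 0.0127] 0.0145
[164. 323.] 59 [0.4903 0.0399 0.119 ] 0.2788
107 ((0.477, 0.1125), (0.0292, 0.0221), np.float32(-54.122566))
knob 0
```

nut_6 lies in the tray at (0.607, 0.180). Next I look at the wheel from above.

jog_arm:
  targets:
    - [[-7.3,-0.5,-2.7],[0,0,0],100]
    - [[-7.3,-0.5,-2.7],[0,0,0],100]
    - [[-7.3,-0.5,-2.7],[0,0,0],100]
    - [[-7.3,-0.5,-2.7],[0,0,0],100]
    - [[-7.3,-0.5,-2.7],[0,0,0],100]
    - [[-7.3,-0.5,-2.7],[0,0,0],100]

```text
time: 23.82
tool_pos: [0.5744, 0.0028, 0.2815]
tool_rot: [0.0, 0.74, 0.672, 0.001]
contact_force: [-0.4, -0.2, 0.4]
gripper_width: 1.001
grasp_force: 0.0
```

```bash
cat >> h.py <<'E'
def wheel(fn):
    im,d,c=grab('wrist',fn); s=state(); P=cloud(c,d); h=cv2.cvtColor(im,cv2.COLOR_RGB2HSV)
    print(s['time'],s['tool_pos'].round(4),'yaw',yaw().round(2),s['gripper_width'])
    k=(h[...,2]<90)&(abs(P[...,2]-.151)<.007)&(np.hypot(P[...,0]-.575,P[...,1])<.05)
    print('knob',k.sum(),line(P[k]) if k.sum()>5 else '',cv2.minAreaRect(P[k][:,:2].astype(np.float32)) if k.sum()>5 else '')
    y=(h[...,0]>15)&(h[...,0]<35)&(h[...,1]>100)
    n,l,st,ce=cv2.connectedComponentsWithStats(y.astype(np.uint8))
    for i in range(1,n):
        if st[i][4]>30:
            q=P[l==i]; r=ray(c,*ce[i],.112); print(ce[i].round(),st[i][4],np.nanmedian(q,0).round(3),'ray.112',r[:2].round(4),'r,ang from +y',np.hypot(*(r[:2]-C)).round(3),(np.degrees(np.arctan2(r[1]-C[1],r[0]-C[0]))-90).round(1))
    return im,d,c,P,h
C=np.array([.575,0.])
E
python3 - <<'E'
from h import *
im,d,c,P,h=wheel('w19')
k=(abs(P[...,2]-.1)<.006)&(h[...,1]<60)&(h[...,2]>120)&(np.hypot(P[...,0]-.575,P[...,1])<.13); print('deck',k.sum(),cv2.minAreaRect(P[k][:,:2].astype(np.float32)))
E
```

```text
23.875 [0.5744 0.0029 0.2818] yaw 84.5 0.9994568940460181
knob 564 ((0.5766, 0.0007), (0.0619, 0.0129), np.float32(89.15806)) ((0.576607346534729, 0.0006880089640617371), (0.06192038580775261, 0.012881787493824959), 89.67758178710938)
[266.  26.] 158 [0.607 0.179 0.012] ray.112 [0.6011 0.1549] r,ang from +y 0.157 -9.6
[254. 124.] 75 [0.579 0.059 0.118] ray.112 [0.5795 0.0596] r,ang from +y 0.06 -4.3
[300. 147.] 120 [0.63  0.028 0.118] ray.112 [0.6301 0.028 ] r,ang from +y 0.062 -63.1
[174. 148.] 168 [0.487 0.042 0.119] ray.112 [0.4858 0.0417] r,ang from +y 0.098 65.0
[300. 196.] 120 [ 0.626 -0.03   0.118] ray.112 [ 0.6271 -0.0314] r,ang from +y 0.061 -121.1
[216. 201.] 87 [ 0.526 -0.026  0.118] ray.112 [ 0.5245 -0.0273] r,ang from +y 0.057 -241.6
deck 3587 ((0.5638381242752075, -0.0001153796911239624), (0.16855846345424652, 0.19405511021614075), 87.75855255126953)
```

View pics/w19.png

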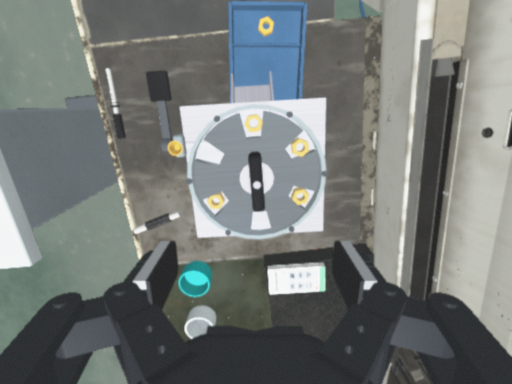

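The view from above shows the knob bar at (256,181) lying along the dispenser's y. There are nuts at (254,124) over the flap, (300,147), (300,196) and (216,201), with the slots at (210,152) and (259,220) empty. nut_6 is in the tray at (266,26) and the lever pad at (158,86). Slot 0 is already at the flap, so I go to the lever with the fingers shut.

jog_arm:
  targets:
    - [[3.7,-4.3,5],[0,0,0],0]
    - [[3.7,-4.3,5],[0,0,0],0]
    - [[3.7,-4.3,5],[0,0,0],0]
    - [[3.7,-4.3,5],[0,0,0],0]
    - [[3.7,-4.3,5],[0,0,0],0]
    - [[3.7,-4.3,5],[0,0,0],0]

```text
time: 24.62
tool_pos: [0.4795, 0.104, 0.1602]
tool_rot: [0.003, 0.741, 0.672, 0.003]
contact_force: [-0.1, -0.9, -0.2]
gripper_width: 0.003
grasp_force: 0.0
```

```bash
python3 - <<'E'
from h import *
s=state(); print(s['time'],s['tool_pos'],yaw(),to([.476,.1055,.055],yaw()))
im,d,c=grab('scene','s20');P=cloud(c,d);h=cv2.cvtColor(im,cv2.COLOR_RGB2HSV)
k=(h[...,2]<70)&(abs(P[...,2]-.1)<.008)&(np.hypot(P[...,0]-.476,P[...,1]-.111)<.04); print(k.sum(),P[k].mean(0),P[k].min(0),P[k].max(0))
E
```

```text
24.625 [0.47947169 0.10396184 0.16017924] 84.37956228888724 (array([ 0.04, -0.18,  4.21]), array([ 0.06, -0.01, -0.  ]))
112 [0.4736778  0.11457109 0.0987729 ] [0.4629743  0.09463024 0.09315138] [0.48721249 0.1297699  0.10290373]
```

jog_arm:
  targets:
    - [[0.08,-0.15,1.5],[0,0,0],0]
    - [[0.08,-0.15,2.6],[0,0,0],0]
    - [[0.08,-0.15,3.2],[0,0,0],0]
    - [[0.08,-0.15,3.8],[0,0,0],0]
    - [[0.08,-0.15,4.2],[0,0,0],0]
    - [[0.08,-0.15,4.2],[0,0,0],0]
    - [[0.08,-0.15,4.2],[0,0,0],0]

```text
time: 25.55
tool_pos: [0.4748, 0.1072, 0.0534]
tool_rot: [0.001, 0.741, 0.672, 0.003]
contact_force: [0.8, 4.3, -0.3]
gripper_width: -0.002
grasp_force: 1.7
```

```bash
cat >> h.py <<'E'
def brass(name,fn,a=30):
    im,d,c=grab(name,fn);P=cloud(c,d);h=cv2.cvtColor(im,cv2.COLOR_RGB2HSV)
    y=(h[...,0]>15)&(h[...,0]<35)&(h[...,1]>110)
    n,l,st,ce=cv2.connectedComponentsWithStats(y.astype(np.uint8))
    for i in range(1,n):
        if st[i][4]>a:
            q=np.nanmedian(P[l==i],0)
            if .3<q[0]<.75 and -.15<q[1]<.24: print(ce[i].round(),st[i][4],q.round(3))
    return im,d,c,P,h
E
python3 - <<'E'
from h import *
s=state(); print(s['time'],s['tool_pos'],s['contact_force'])
im,d,c,P,h=brass('scene','s21',6)
E
```

```text
25.55 [0.47482673 0.10719657 0.05338961] [ 0.84254433  4.29373742 -0.29243862]
[207. 236.] 32 [0.575 0.148 0.015]
[190. 240.] 35 [0.605 0.182 0.012]
```

A nut has come down into the tray at (0.575, 0.148). Lever up, back to the knob.

jog_arm:
  targets:
    - [[0,0,-1],[0,0,0],0]
    - [[0,0,-2],[0,0,0],0]
    - [[0,0,-3.5],[0,0,0],0]
    - [[0,0,-5.5],[0,0,0],0]
    - [[0,0,-6.8],[0,0,0],0]
    - [[0,0,-6.8],[0,0,0],100]
    - [[0,0,-6.8],[0,0,0],100]

```text
time: 26.48
tool_pos: [0.4727, 0.1061, 0.2214]
tool_rot: [0.001, 0.741, 0.672, 0.0]
contact_force: [0.2, 1.1, 0.1]
gripper_width: 0.422
grasp_force: 0.0
```

```bash
python3 - <<'E'
from h import *
s=state(); print(s['time'],s['tool_pos'],yaw(),to([.5766,.0007,.22],89.4), s['joint_pos'].round(2))
im,d,c,P,h=brass('scene','s22',6)
k=(h[...,2]<70)&(abs(P[...,2]-.1)<.008)&(np.hypot(P[...,0]-.476,P[...,1]-.111)<.04); print('pad',k.sum(),P[k].mean(0) if k.any() else '')
E
```

```text
26.475 [0.47266793 0.10614923 0.22141227] 84.38583315464972 (array([-3.79,  4.55,  0.07]), array([ 0.02,  0.01, -0.63])) [ 0.07 -0.29  1.94 -0.    1.49  0.17]
[258. 200.] 19 [0.491 0.042 0.119]
[207. 236.] 32 [0.575 0.147 0.015]
[190. 240.] 35 [0.606 0.182 0.012]
pad 112 [0.47351529 0.11486854 0.09897554]
```

jog_arm:
  targets:
    - [[-3.8,4.55,0],[0,0,-0.63],100]
    - [[-3.8,4.55,0],[0,0,-0.63],100]
    - [[-3.8,4.55,0],[0,0,-0.63],100]
    - [[-3.8,4.55,0],[0,0,-0.63],100]
    - [[-3.8,4.55,0],[0,0,-0.63],100]
    - [[-3.8,4.55,2],[0,0,-0.63],100]
    - [[-3.8,4.55,2],[0,0,-0.63],100]
    - [[-3.8,4.55,2],[0,0,-0.63],100]

```text
time: 27.52
tool_pos: [0.5777, 0.0014, 0.1745]
tool_rot: [0.002, 0.71, 0.704, 0.002]
contact_force: [0.5, 0.1, 0.4]
gripper_width: 0.998
grasp_force: 0.0
```

```bash
python3 - <<'E'
from h import *
s=state(); print(s['time'],s['tool_pos'],yaw(),to([.5766,.0007,.128],89.4), s['joint_pos'].round(2))
E
```

```text
27.525 [0.57768929 0.00141974 0.17451732] 89.48693689240415 (array([-0.03, -0.05,  1.86]), array([0.04, 0.  , 0.01])) [-0.13 -0.02  1.78  0.    1.37 -0.12]
```

jog_arm:
  targets:
    - [[0,-0.04,1],[0,0,0],100]
    - [[0,-0.04,1.85],[0,0,0],100]
    - [[0,-0.04,1.85],[0,0,0],100]
    - [[0,-0.04,1.85],[0,0,0],0]
    - [[0,-0.04,1.85],[0,0,0],0]
    - [[0,-0.04,1.85],[0,0,0],0]
    - [[0,-0.04,1.85],[0,0,0],0]
    - [[0,-0.04,1.85],[0,0,0],0]

```text
time: 28.52
tool_pos: [0.5764, 0.0007, 0.1279]
tool_rot: [0.001, 0.711, 0.704, 0.001]
contact_force: [-4.4, 0.8, 5.3]
gripper_width: 0.148
grasp_force: 61.9
```

jog_arm:
  targets:
    - [[0,0,0],[0,0,0],0]
    - [[0,0,0],[0,0,-1.3],0]
    - [[0,0,0],[0,0,-2.6],0]
    - [[0,0,0],[0,0,-3.9],0]
    - [[0,0,0],[0,0,-5.2],0]
    - [[0,0,0],[0,0,-6.5],0]
    - [[0,0,0],[0,0,-7.4],0]
    - [[0,0,0],[0,0,-7.4],0]

```text
time: 29.52
tool_pos: [0.5759, 0.0005, 0.128]
tool_rot: [0.001, 0.27, 0.963, -0.0]
contact_force: [-6.9, -1.4, 7.1]
gripper_width: 0.148
grasp_force: 62.1
```

jog_arm:
  targets:
    - [[0,0,0],[0,0,0],0]
    - [[0,0,0],[0,0,0],0]
    - [[0,0,0],[0,0,0],100]
    - [[0,0,0],[0,0,0],100]
    - [[0,0,0],[0,0,0],100]
    - [[0,0,-2],[0,0,0],100]
    - [[0,0,-4],[0,0,0],100]
    - [[0,0,-4],[0,0,0],100]

```text
time: 30.52
tool_pos: [0.5796, 0.0005, 0.2335]
tool_rot: [0.008, 0.27, 0.963, 0.001]
contact_force: [0.7, -0.3, -0.0]
gripper_width: 0.998
grasp_force: 0.0
```

```bash
sed -i 's/^C=.*/C=np.array([.5766,.0007])/' h.py; python3 - <<'E'
from h import *
im,d,c,P,h=wheel('w23'); print(state()['joint_pos'].round(2),to([.475,.1065,.15],84))
E
```

```text
30.575 [0.5781 0.0006 0.2302] yaw 148.63 1.0014053403800964
knob 837 ((0.5756, 0.0001), (0.013, 0.0617), np.float32(-31.282368)) ((0.5755674242973328, 0.0001348443329334259), (0.01300825271755457, 0.06172611191868782), 58.693721771240234)
[439.  77.] 1184 [0.6   0.235 0.046] ray.112 [0.582  0.1946] r,ang from +y 0.194 -1.6
[241.  76.] 303 [0.488 0.043 0.12 ] ray.112 [0.488  0.0429] r,ang from +y 0.098 64.5
[350. 100.] 163 [0.576 0.146 0.015] ray.112 [0.5579 0.1176] r,ang from +y 0.118 9.1
[382. 108.] 198 [0.607 0.178 0.012] ray.112 [0.5799 0.1399] r,ang from +y 0.139 -1.4
[306. 153.] 190 [0.579 0.06  0.118] ray.112 [0.5803 0.06  ] r,ang from +y 0.059 -3.5
[297. 207.] 171 [0.624 0.025 0.118] ray.112 [0.6261 0.0245] r,ang from +y 0.055 -64.3
[198. 208.] 149 [ 0.571 -0.064  0.118] ray.112 [ 0.5722 -0.0644] r,ang from +y 0.065 -183.9
[-0.13 -0.06  1.73  0.    1.46 -1.15] (array([5.75, 1.46, 3.16]), array([0.07, 0.04, 8.08]))
```

Slot 5 is over the flap (knob at 58.7° against about 58.5° wanted). Lever again.

jog_arm:
  targets:
    - [[5.75,1.46,1.5],[0.07,0.04,8.08],0]
    - [[5.75,1.46,1.5],[0.07,0.04,8.08],0]
    - [[5.75,1.46,1.5],[0.07,0.04,8.08],0]
    - [[5.75,1.46,1.5],[0.07,0.04,8.08],0]
    - [[5.75,1.46,1.5],[0.07,0.04,8.08],0]
    - [[5.75,1.46,1.5],[0.07,0.04,8.08],0]
    - [[5.75,1.46,1.5],[0.07,0.04,8.08],0]
    - [[5.75,1.46,1.5],[0.07,0.04,8.08],0]

```text
time: 31.58
tool_pos: [0.4725, 0.1067, 0.1882]
tool_rot: [-0.003, 0.742, 0.67, -0.003]
contact_force: [0.1, 0.9, -0.3]
gripper_width: -0.002
grasp_force: 0.0
```

```bash
python3 - <<'E'
from h import *
s=state(); print(s['time'],s['tool_pos'],yaw(),to([.475,.1068,.0535],84))
E
```

```text
31.575 [0.47246626 0.10672283 0.1881831 ] 84.13428121032136 (array([0.02, 0.14, 5.39]), array([-0.05,  0.  ,  0.02]))
```

jog_arm:
  targets:
    - [[0,0.1,2.4],[0,0,0],0]
    - [[0,0.1,3.5],[0,0,0],0]
    - [[0,0.1,4.2],[0,0,0],0]
    - [[0,0.1,4.9],[0,0,0],0]
    - [[0,0.1,5.4],[0,0,0],0]
    - [[0,0.1,5.4],[0,0,0],0]
    - [[0,0.1,5.4],[0,0,0],0]
    - [[0,0.1,5.4],[0,0,0],0]

```text
time: 32.58
tool_pos: [0.4749, 0.1071, 0.0547]
tool_rot: [-0.002, 0.743, 0.669, -0.001]
contact_force: [0.3, 4.2, 0.8]
gripper_width: 0.003
grasp_force: 1.7
```

jog_arm:
  targets:
    - [[0,0,-1],[0,0,0],0]
    - [[0,0,-2],[0,0,0],0]
    - [[0,0,-3.5],[0,0,0],0]
    - [[0,0,-5.5],[0,0,0],0]
    - [[0,0,-6.8],[0,0,0],0]
    - [[0,0,-6.8],[0,0,0],100]
    - [[0,0,-6.8],[0,0,0],100]

```text
time: 33.45
tool_pos: [0.4749, 0.1061, 0.2228]
tool_rot: [-0.002, 0.743, 0.669, -0.003]
contact_force: [0.8, 0.2, 0.5]
gripper_width: 0.417
grasp_force: 0.0
```

```bash
python3 - <<'E'
from h import *
im,d,c,P,h=brass('scene','s24',6)
k=(h[...,2]<70)&(abs(P[...,2]-.1)<.008)&(np.hypot(P[...,0]-.476,P[...,1]-.111)<.04); print('pad',k.sum(),P[k].mean(0) if k.any() else '')
brass('top','t24',4)
s=state(); print(s['time'],s['tool_pos'],yaw(),to([.5761,.0005,.18],148.7), s['joint_pos'].round(2))
E
```

```text
[258. 200.] 19 [0.49  0.042 0.12 ]
[208. 233.] 58 [0.579 0.136 0.014]
[189. 240.] 34 [0.606 0.182 0.012]
pad 110 [0.47320403 0.11513083 0.09922411]
[246. 208.] 16 [0.491 0.042 0.119]
33.55 [0.47450463 0.10616911 0.22194219] 83.98227161982004 (array([-3.78,  4.5 ,  1.64]), array([-0.07, -0.03, -8.09])) [ 0.07 -0.28  1.93  0.    1.5   0.17]
```

A second nut has joined the first in the tray (blob 32 → 58 px) and the pad is back up. Next turn of the knob.

jog_arm:
  targets:
    - [[-3.8,4.5,0],[-0.07,-0.03,-8.09],100]
    - [[-3.8,4.5,0],[-0.07,-0.03,-8.09],100]
    - [[-3.8,4.5,0],[-0.07,-0.03,-8.09],100]
    - [[-3.8,4.5,0],[-0.07,-0.03,-8.09],100]
    - [[-3.8,4.5,0],[-0.07,-0.03,-8.09],100]
    - [[-3.8,4.5,0],[-0.07,-0.03,-8.09],100]
    - [[-3.8,4.5,1.6],[-0.07,-0.03,-8.09],100]
    - [[-3.8,4.5,1.6],[-0.07,-0.03,-8.09],100]

```text
time: 34.55
tool_pos: [0.574, 0.0006, 0.178]
tool_rot: [-0.003, 0.27, 0.963, 0.0]
contact_force: [-0.3, 0.1, -0.7]
gripper_width: 0.998
grasp_force: 0.0
```

```bash
python3 - <<'E'
from h import *
s=state(); print(s['time'],s['tool_pos'],yaw(),to([.5761,.0005,.128],148.7))
E
```

```text
34.55 [0.57398259 0.00060166 0.17804817] 148.70012516874826 (array([-0.09,  0.04,  2.  ]), array([-0.01, -0.05,  0.  ]))
```

jog_arm:
  targets:
    - [[-0.05,0.02,1],[0,0,0],100]
    - [[-0.05,0.02,2],[0,0,0],100]
    - [[-0.05,0.02,2],[0,0,0],100]
    - [[-0.05,0.02,2],[0,0,0],0]
    - [[-0.05,0.02,2],[0,0,0],0]
    - [[-0.05,0.02,2],[0,0,0],0]
    - [[-0.05,0.02,2],[0,0,0],0]
    - [[-0.05,0.02,2],[0,0,0],0]

```text
time: 35.55
tool_pos: [0.5786, -0.0011, 0.1346]
tool_rot: [0.002, 0.27, 0.963, -0.0]
contact_force: [-3.7, -3.3, 4.1]
gripper_width: 0.145
grasp_force: 60.6
```

jog_arm:
  targets:
    - [[0,0,0],[0,0,0],0]
    - [[0,0,0],[0,0,-1.3],0]
    - [[0,0,0],[0,0,-2.6],0]
    - [[0,0,0],[0,0,-3.9],0]
    - [[0,0,0],[0,0,-5.2],0]
    - [[0,0,0],[0,0,-6.5],0]
    - [[0,0,0],[0,0,-7.5],0]
    - [[0,0,0],[0,0,-7.5],0]

```text
time: 36.55
tool_pos: [0.5786, 0.0013, 0.1346]
tool_rot: [0.002, -0.248, 0.969, 0.001]
contact_force: [-2.7, 3.3, 5.0]
gripper_width: 0.15
grasp_force: 60.6
```

jog_arm:
  targets:
    - [[0,0,0],[0,0,0],0]
    - [[0,0,0],[0,0,0],0]
    - [[0,0,0],[0,0,0],100]
    - [[0,0,0],[0,0,0],100]
    - [[0,0,0],[0,0,0],100]
    - [[0,0,-2],[0,0,0],100]
    - [[0,0,-4],[0,0,0],100]
    - [[0,0,-4],[0,0,0],100]

```text
time: 37.55
tool_pos: [0.5814, -0.0005, 0.2399]
tool_rot: [0.007, -0.248, 0.969, -0.002]
contact_force: [0.2, 0.2, 0.2]
gripper_width: 1.0
grasp_force: 0.0
```

```bash
python3 - <<'E'
from h import *
im,d,c,P,h=wheel('w25'); print(state()['joint_pos'].round(2),to([.475,.1068,.19],146), to([.475,.1068,.19],84))
E
```

```text
37.6 [ 5.799e-01 -3.000e-04  2.366e-01] yaw -151.3 0.999290120647636
knob 800 ((0.5752, -0.0014), (0.0612, 0.0125), np.float32(28.728361)) ((0.5752243995666504, -0.0013628676533699036), (0.061243828386068344, 0.012457113713026047), 28.46314239501953)
[345. 124.] 250 [0.489 0.045 0.119] ray.112 [0.4883 0.0465] r,ang from +y 0.099 62.6
[460. 206.] 381 [0.5   0.267 0.04 ] ray.112 [0.5001 0.2023] r,ang from +y 0.216 20.8
[303. 204.] 157 [0.578 0.053 0.118] ray.112 [0.5791 0.0544] r,ang from +y 0.054 -2.7
[205. 204.] 148 [ 0.628 -0.036  0.118] ray.112 [ 0.6298 -0.0363] r,ang from +y 0.065 -124.9
[342. 206.] 211 [0.579 0.142 0.013] ray.112 [0.5606 0.0924] r,ang from +y 0.093 9.9
[351. 231.] 142 [0.607 0.178 0.012] ray.112 [0.5805 0.1181] r,ang from +y 0.117 -1.9
[392. 254.] 766 [0.602 0.234 0.042] ray.112 [0.5827 0.1759] r,ang from +y 0.175 -2.0
[-0.13 -0.06  1.72  0.    1.48 -2.2 ] (array([1.64, 5.78, 1.82]), array([0.01, 0.07, 7.84])) (array([1.64, 5.78, 1.82]), array([ 0.05,  0.07, 15.59]))
```

jog_arm:
  targets:
    - [[0,0,0],[0,0,7.8],0]
    - [[0,0,0],[0,0,7.8],0]
    - [[0,0,0],[0,0,7.8],0]
    - [[0,0,0],[0,0,7.8],0]
    - [[0,0,0],[0,0,7.8],0]
    - [[0,0,0],[0,0,7.8],0]
    - [[0,0,0],[0,0,7.8],0]

```text
time: 38.48
tool_pos: [0.5776, 0.0, 0.2315]
tool_rot: [0.0, 0.289, 0.957, 0.001]
contact_force: [0.6, 0.4, -0.7]
gripper_width: -0.003
grasp_force: 0.0
```

```bash
python3 - <<'E'
from h import *
s=state(); print(s['time'],s['tool_pos'],yaw(),to([.475,.1068,.19],84))
E
```

```text
38.475 [5.77605873e-01 5.13505448e-06 2.31455939e-01] 146.40437685800114 (array([5.78, 1.28, 1.66]), array([ 0.01, -0.01,  7.8 ]))
```

jog_arm:
  targets:
    - [[5.8,1.25,1.5],[0,0,7.8],0]
    - [[5.8,1.25,1.5],[0,0,7.8],0]
    - [[5.8,1.25,1.5],[0,0,7.8],0]
    - [[5.8,1.25,1.5],[0,0,7.8],0]
    - [[5.8,1.25,1.5],[0,0,7.8],0]
    - [[5.8,1.25,1.5],[0,0,7.8],0]
    - [[5.8,1.25,1.5],[0,0,7.8],0]
    - [[5.8,1.25,1.5],[0,0,7.8],0]

```text
time: 39.48
tool_pos: [0.4751, 0.1064, 0.1952]
tool_rot: [0.001, 0.743, 0.67, 0.002]
contact_force: [-0.6, 0.3, -0.2]
gripper_width: -0.002
grasp_force: 0.0
```

```bash
python3 - <<'E'
from h import *
s=state(); print(s['time'],s['tool_pos'],yaw(),to([.475,.1068,.0535],84))
E
```

```text
39.475 [0.47506185 0.10638693 0.1952306 ] 84.09014433351669 (array([ 0.01, -0.02,  5.67]), array([ 0.02, -0.01,  0.01]))
```

jog_arm:
  targets:
    - [[0,0,2.4],[0,0,0],0]
    - [[0,0,3.7],[0,0,0],0]
    - [[0,0,4.5],[0,0,0],0]
    - [[0,0,5.2],[0,0,0],0]
    - [[0,0,5.7],[0,0,0],0]
    - [[0,0,5.7],[0,0,0],0]
    - [[0,0,5.7],[0,0,0],0]
    - [[0,0,5.7],[0,0,0],0]

```text
time: 40.48
tool_pos: [0.476, 0.1071, 0.0537]
tool_rot: [0.001, 0.744, 0.669, 0.002]
contact_force: [-0.3, 3.8, 0.0]
gripper_width: -0.002
grasp_force: 1.7
```

jog_arm:
  targets:
    - [[0,0,-1],[0,0,0],0]
    - [[0,0,-2],[0,0,0],0]
    - [[0,0,-3.5],[0,0,0],0]
    - [[0,0,-5.5],[0,0,0],0]
    - [[0,0,-6.8],[0,0,0],0]
    - [[0,0,-6.8],[0,0,0],100]
    - [[0,0,-6.8],[0,0,0],100]

```text
time: 41.35
tool_pos: [0.4745, 0.106, 0.2219]
tool_rot: [0.001, 0.744, 0.668, 0.001]
contact_force: [0.7, -0.3, 0.0]
gripper_width: 0.419
grasp_force: 0.0
```

```bash
python3 - <<'E'
from h import *
im,d,c,P,h=brass('scene','s26',6)
k=(h[...,2]<70)&(abs(P[...,2]-.1)<.008)&(np.hypot(P[...,0]-.476,P[...,1]-.111)<.04); print('pad',k.sum(),P[k].mean(0) if k.any() else '')
s=state(); print(s['time'],s['tool_pos'],yaw(),to([.5761,.0,.2],28.6), s['joint_pos'].round(2))
u,v=206,236; cv2.imwrite('pics/s26c.png',cv2.resize(im[v-45:v+30,u-30:u+70,::-1],(800,600),interpolation=cv2.INTER_CUBIC))
E
```

```text
[258. 200.] 20 [0.491 0.041 0.119]
[211. 231.] 88 [0.578 0.132 0.013]
[190. 240.] 36 [0.605 0.182 0.012]
pad 110 [0.47352773 0.1149059  0.09894931]
41.4 [0.47418274 0.10605388 0.22122312] 83.90081330509558 (array([-3.79,  4.5 ,  0.85]), array([ 0.01, -0.01,  6.91])) [ 0.07 -0.28  1.94  0.    1.49  0.17]
```

Third nut is down (blob 88 px). For the last one, I grasp the bar a half turn round and turn it 120°.

jog_arm:
  targets:
    - [[-3.8,4.5,0],[0,0,6.9],100]
    - [[-3.8,4.5,0],[0,0,6.9],100]
    - [[-3.8,4.5,0],[0,0,6.9],100]
    - [[-3.8,4.5,0],[0,0,6.9],100]
    - [[-3.8,4.5,0],[0,0,6.9],100]
    - [[-3.8,4.5,0],[0,0,6.9],100]
    - [[-3.8,4.5,1.6],[0,0,6.9],100]
    - [[-3.8,4.5,1.6],[0,0,6.9],100]

```text
time: 42.4
tool_pos: [0.5741, 0.0005, 0.1788]
tool_rot: [-0.002, 0.969, 0.249, -0.002]
contact_force: [-0.4, 0.1, -0.9]
gripper_width: 1.001
grasp_force: 0.0
```

```bash
python3 - <<'E'
from h import *
s=state(); print(s['time'],s['tool_pos'],yaw(),to([.5761,-.0002,.128],28.6))
E
```

```text
42.4 [5.74119510e-01 4.89783864e-04 1.78802743e-01] 28.831650299658392 (array([0.06, 0.07, 2.03]), array([-0.03,  0.02,  0.03]))
```

jog_arm:
  targets:
    - [[0.04,0.04,1],[0,0,0],100]
    - [[0.04,0.04,1.95],[0,0,0],100]
    - [[0.04,0.04,1.95],[0,0,0],100]
    - [[0.04,0.04,1.95],[0,0,0],0]
    - [[0.04,0.04,1.95],[0,0,0],0]
    - [[0.04,0.04,1.95],[0,0,0],0]
    - [[0.04,0.04,1.95],[0,0,0],0]
    - [[0.04,0.04,1.95],[0,0,0],0]

```text
time: 43.4
tool_pos: [0.5783, 0.0011, 0.1358]
tool_rot: [-0.002, 0.969, 0.248, 0.002]
contact_force: [-4.0, 4.9, 4.6]
gripper_width: 0.143
grasp_force: 62.0
```

jog_arm:
  targets:
    - [[0,0,0],[0,0,0],0]
    - [[0,0,0],[0,0,-1.3],0]
    - [[0,0,0],[0,0,-2.6],0]
    - [[0,0,0],[0,0,-3.9],0]
    - [[0,0,0],[0,0,-5.2],0]
    - [[0,0,0],[0,0,-6.5],0]
    - [[0,0,0],[0,0,-7.5],0]
    - [[0,0,0],[0,0,-7.5],0]

```text
time: 44.4
tool_pos: [0.5765, 0.0022, 0.1358]
tool_rot: [-0.003, 0.714, 0.7, 0.001]
contact_force: [-11.3, 7.8, 9.8]
gripper_width: 0.145
grasp_force: 62.6
```

jog_arm:
  targets:
    - [[0,0,0],[0,0,-1.3],0]
    - [[0,0,0],[0,0,-2.6],0]
    - [[0,0,0],[0,0,-3.9],0]
    - [[0,0,0],[0,0,-5.2],0]
    - [[0,0,0],[0,0,-6.5],0]
    - [[0,0,0],[0,0,-7.5],0]
    - [[0,0,0],[0,0,-7.5],0]
    - [[0,0,0],[0,0,-7.5],0]

```text
time: 45.4
tool_pos: [0.5746, 0.0012, 0.1358]
tool_rot: [-0.004, 0.269, 0.963, 0.001]
contact_force: [-18.6, 4.6, 14.3]
gripper_width: 0.144
grasp_force: 63.2
```

jog_arm:
  targets:
    - [[0,0,0],[0,0,0],0]
    - [[0,0,0],[0,0,0],0]
    - [[0,0,0],[0,0,0],100]
    - [[0,0,0],[0,0,0],100]
    - [[0,0,0],[0,0,0],100]
    - [[0,0,-2],[0,0,0],100]
    - [[0,0,-4],[0,0,0],100]
    - [[0,0,-4],[0,0,0],100]

```text
time: 46.4
tool_pos: [0.5814, -0.0009, 0.2411]
tool_rot: [0.007, 0.27, 0.963, 0.002]
contact_force: [0.3, -0.7, -0.6]
gripper_width: 1.003
grasp_force: 0.0
```

```bash
python3 - <<'E'
from h import *
im,d,c,P,h=wheel('w27'); print(to([.475,.1068,.19],84))
E
```

```text
46.45 [ 0.5798 -0.0007  0.2378] yaw 148.7 0.9978030374241175
knob 771 ((0.5754, 0.0004), (0.0125, 0.0614), np.float32(-31.141973)) ((0.5754146575927734, 0.00039621442556381226), (0.012468806467950344, 0.06141417473554611), 58.975372314453125)
[435.  76.] 1117 [0.6   0.235 0.046] ray.112 [0.5829 0.1951] r,ang from +y 0.195 -1.8
[242.  74.] 286 [0.488 0.043 0.119] ray.112 [0.488 0.043] r,ang from +y 0.098 64.5
[340. 107.] 421 [0.58  0.13  0.013] ray.112 [0.5614 0.1076] r,ang from +y 0.108 8.1
[379. 107.] 190 [0.607 0.178 0.012] ray.112 [0.5809 0.1402] r,ang from +y 0.14 -1.8
[308. 148.] 186 [0.579 0.062 0.118] ray.112 [0.58   0.0631] r,ang from +y 0.062 -3.1
(array([5.83, 1.48, 1.87]), array([0.07, 0.03, 8.09]))
```

The last nut is over the flap and the wheel is otherwise empty. Lever once more.

jog_arm:
  targets:
    - [[5.8,1.45,1.8],[0.07,0.03,8.09],0]
    - [[5.8,1.45,1.8],[0.07,0.03,8.09],0]
    - [[5.8,1.45,1.8],[0.07,0.03,8.09],0]
    - [[5.8,1.45,1.8],[0.07,0.03,8.09],0]
    - [[5.8,1.45,1.8],[0.07,0.03,8.09],0]
    - [[5.8,1.45,1.8],[0.07,0.03,8.09],0]
    - [[5.8,1.45,1.8],[0.07,0.03,8.09],0]
    - [[5.8,1.45,1.8],[0.07,0.03,8.09],0]

```text
time: 47.45
tool_pos: [0.4729, 0.1059, 0.1885]
tool_rot: [-0.003, 0.742, 0.67, -0.003]
contact_force: [0.4, 0.6, -0.8]
gripper_width: -0.001
grasp_force: 0.0
```

```bash
python3 - <<'E'
from h import *
s=state(); print(s['time'],s['tool_pos'],yaw(),to([.475,.1068,.0535],84))
E
```

```text
47.45 [0.4729276  0.10585935 0.18846613] 84.12999653654292 (array([0.05, 0.12, 5.4 ]), array([-0.05,  0.  ,  0.02]))
```

jog_arm:
  targets:
    - [[0.03,0.1,2.4],[0,0,0],0]
    - [[0.03,0.1,3.5],[0,0,0],0]
    - [[0.03,0.1,4.2],[0,0,0],0]
    - [[0.03,0.1,4.9],[0,0,0],0]
    - [[0.03,0.1,5.4],[0,0,0],0]
    - [[0.03,0.1,5.4],[0,0,0],0]
    - [[0.03,0.1,5.4],[0,0,0],0]
    - [[0.03,0.1,5.4],[0,0,0],0]

```text
time: 48.45
tool_pos: [0.4754, 0.107, 0.0549]
tool_rot: [-0.002, 0.743, 0.669, -0.001]
contact_force: [1.2, 4.7, 1.4]
gripper_width: 0.0
grasp_force: 1.7
```

jog_arm:
  targets:
    - [[0,0,-1],[0,0,0],0]
    - [[0,0,-2],[0,0,0],0]
    - [[0,0,-3.5],[0,0,0],0]
    - [[0,0,-5.5],[0,0,0],0]
    - [[0,0,-7.5],[0,0,0],0]
    - [[0,0,-8.5],[0,0,0],100]
    - [[0,0,-8.5],[0,0,0],100]
    - [[0,0,-8.5],[0,0,0],100]

```text
time: 49.45
tool_pos: [0.4756, 0.106, 0.2651]
tool_rot: [-0.003, 0.743, 0.669, -0.003]
contact_force: [-0.2, -0.5, -0.7]
gripper_width: 0.634
grasp_force: 0.0
```

```bash
python3 - <<'E'
from h import *
im,d,c,P,h=brass('scene','s28',6)
k=(h[...,2]<70)&(abs(P[...,2]-.1)<.008)&(np.hypot(P[...,0]-.476,P[...,1]-.111)<.04); print('pad',k.sum(),P[k].mean(0) if k.any() else '')
k=(h[...,0]<25)&(h[...,1]>90)&(np.hypot(P[...,0]-.466,P[...,1]-.274)<.1)&(P[...,2]>.02); print('brush',line(P[k]),P[k][:,2].max())
m=(abs(P[...,2]-.033)<.006)&(np.hypot(P[...,0]-.444,P[...,1]+.3)<.09)&(h[...,1]<90); print('cup',m.sum(),cv2.minEnclosingCircle(P[m][:,:2].astype(np.float32)))
print(state()['time'])
cv2.imwrite('pics/s28c.png',cv2.resize(im[130:355,100:400,::-1],(800,600),interpolation=cv2.INTER_CUBIC))
E
```

```text
[258. 200.] 19 [0.49  0.042 0.119]
[211. 230.] 110 [0.578 0.127 0.017]
[189. 240.] 34 [0.606 0.182 0.013]
pad 110 [0.47337598 0.11489833 0.09884074]
brush ((0.4968, 0.273), (0.01, 0.0588), np.float32(-8.508554)) 0.04596599393883383
cup 70 ((0.4421599805355072, -0.2972548305988312), 0.029098685830831528)
49.5
```

View pics/s28c.png

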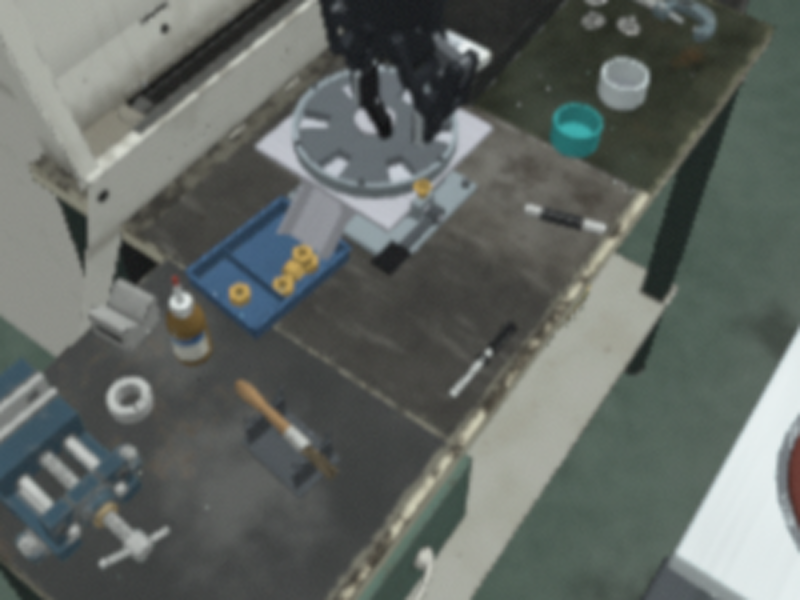

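The scene shows the wheel slots empty and the brush on its rest at (290,425). Both cups are upright, and there are four nuts in the large compartment around (296,268) with nut_6 at (238,293). One nut (304,253) is close to the chute lip, so I check its height and position.

```bash
python3 - <<'E'
from h import *
d=np.load('pics/s28.npy');im=cv2.imread('pics/s28.png');h=cv2.cvtColor(im,cv2.COLOR_BGR2HSV);P=cloud(cam('scene'),d)
m=(h[...,0]>14)&(h[...,0]<36)&(h[...,1]>100)&(abs(P[...,0]-.58)<.06)&(abs(P[...,1]-.13)<.07)&(P[...,2]<.06)
q=P[m];q=q[np.argsort(q[:,1])]
for i in range(0,len(q),6): print(q[i].round(3))
w=np.load('pics/w27.npy')
E
```

```text
[0.576 0.107 0.013]
[0.585 0.11  0.023]
[0.568 0.112 0.011]
[0.587 0.114 0.012]
[0.573 0.114 0.011]
[0.573 0.117 0.026]
[0.573 0.118 0.015]
[0.573 0.121 0.027]
[0.573 0.123 0.011]
[0.58  0.125 0.025]
[0.579 0.127 0.019]
[0.58  0.129 0.02 ]
[0.571 0.132 0.014]
[ 0.592  0.134 -0.002]
[0.586 0.136 0.006]
[0.58  0.137 0.021]
[0.577 0.142 0.011]
[0.582 0.145 0.006]
[0.584 0.147 0.011]
[0.585 0.149 0.012]
[0.571 0.153 0.014]
[0.608 0.174 0.013]
[0.605 0.177 0.014]
[0.599 0.179 0.013]
[0.598 0.182 0.008]
[0.61  0.186 0.015]
[0.605 0.189 0.014]
```

jog_arm:
  targets:
    - [[0,0,-1],[0,0,0],100]
    - [[0,0,-1],[0,0,0],100]
    - [[0,0,-1],[0,0,0],100]
    - [[0,0,-1],[0,0,0],100]
    - [[0,0,-1],[0,0,0],100]
    - [[0,0,-1],[0,0,0],100]

```text
time: 50.25
tool_pos: [0.4765, 0.1064, 0.2916]
tool_rot: [-0.002, 0.743, 0.669, -0.002]
contact_force: [-0.8, 0.2, 0.9]
gripper_width: 1.003
grasp_force: 0.0
```

```bash
python3 - <<'E'
from h import *
print(job_done())
E
```

```text
the job is handed in; nothing more can be done
None
```

The job is done and handed in at about 50 s of the 210 s: I oiled the bearing before issuing any nut and laid the brush back on its rest. All four nuts from the wheel and the loose one are in the tray, one of the four lying on top of the others, and the oil cup is standing upright.

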